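# Set a sine plate to 30 degrees and load a mould insert on it

### The arm

A 6-joint arm with a two-finger parallel gripper is mounted at the origin on the work surface; the furniture and walls round the work are solid. World frame = base frame: x ahead of the robot, y to its left, z up, the work surface at z = 0. Lengths are in m, angles in rad, forces in N, time in s.
With the tool pointing down it reaches from about 0.3 to 0.775 m from the base axis. Payload 14.6 kg.
Tool frame: the origin (TCP) lies midway between the tips of the shut fingers; the grasp point (between the pads) lies 19 mm behind it (grasp_offset is the distance from the TCP to the grasp point, in m); z points along the fingers, y is the line along which they close (so a half turn about z gives the same grasp; the last joint's range is limited). The gripper opens to 94 mm and grips with 3 to 60 N. Pads are 16 mm wide; open, the fingers measure 119 mm over their backs; the gripper's body (75 mm by 177 mm) begins 78 mm behind the grasp point.
Start: joints at [1.238, 0.3, 1.521, -0, 1.321, -0.067], TCP at [0.144, 0.531, 0.169] pointing down, gripper open.
Joint ranges: [-3.03, 3.03], [-0.79, 2.21], [0.23, 2.52], [-1.04, 4.18], [0, 3.07], [-2.55, 2.55]. Speed limits (rad/s): [2.22, 2.22, 2.57, 3.14, 3.14, 3.14].

### API

Orientations are given as [roll, pitch, yaw] about the fixed x, y, z axes, in that order (R = Rz(yaw) Ry(pitch) Rx(roll)).
In Python, from station import * gives the robot as it stands. The module is installed in compiled form; this text tells all that it offers.
- The arm moves only by the tool send_rows, never from a script. Its argument "rows" is a list of rows, each an object of numbers: "dx", "dy", "dz": the shift along the tool's x, y, z in mm; "roll": the turn about the tool's z in degrees; "jaw": the closure, from -1 (fully open) to 1 (shut). In form: [{"dx": .., "dy": .., "dz": .., "roll": .., "jaw": ..}, ...]. A call has 1 to 12 rows; each row shifts and turns the commanded pose from where the row before left it, along the tool's axes as they then stand; what a row does not reach is not made up. A row lasts 1/12 s, in which the tool goes at most 41.7 mm and 7.16 degrees, less where a joint would pass 70% of its speed; a pose out of reach is approached as far as the arm can. A call is refused whole if a number of a shift passes 41.7 or a number of a turn 7.16, either way. A call with a gripper value outside its range is refused whole. The fingers move at their own pace and stop on an object; "force" is the grip in N (left out, the last holds). Time passes only in rows, so rows that do not move let the fingers close. It gives the time, the measured TCP pose, the force, the opening and the grip force at its end, in the units of the state.
- get_obs(): the state, without advancing time (a new reading comes with each control period).
- camera(name): name is "scene" or "top"; returns a dict with "frame" (384x512x3 uint8, red, green, blue), "z_map" (384x512 float32, m along the optical axis (not along the pixel's ray), 0 where there is no reading), "camera_matrix" (3x3 intrinsics, pixels), "D" ([k1, k2, p1, p2, k3] as OpenCV has them; the pictures are not rectified), "rvec" (rotation vector, rad) and "tvec" (3), from world to camera coordinates, as OpenCV has them. Camera axes: x right, y down, z forward; pixel columns grow to the right and rows downward; lengths in m; the calibration is good to about 2 mm. A picture is of the moment at which its call begins.
- hand_in(): hands the job in; it is judged then, once.
The state is a dict: "time_s": time; "qpos": joint angles; "joint_vel": joint speeds; "tau": joint torques, N m; "ee_pos": TCP position; "eef_rot": TCP orientation; "force": force on the tool from outside, world axes, zero at the start; "moment": the same for the moment, N m; "grip_width": finger opening in m; "grip_force": force on a finger pad.
Only numpy, scipy, OpenCV 4.12 (cv2) and the standard library are available. Lean on these libraries where they do the work, as an engineer would, in place of code of your own. Each camera call takes 0.05 s, during which the arm holds its last target. There are 200 camera calls.

### The job

Set the small sine plate to 30 degrees for this mould insert: swing its hinged top plate right up by the black handle at its end so that it stands upright, stand the tall 50 mm square gauge block on the base where the plate's far roller will come down, and lower the plate by its handle, without letting it fall, until the roller rests on the block. Then lay the steel core insert flat on the middle of the tilted plate with one of its short ends square against the stop bar, so that it stays there when you let go. Leave the short gauge block and the two bushings where they are.

Things in the scene. Friction and masses are not known exactly. Their poses are not given: they have to be found in the camera images.
- hinge_axis (a point): Middle of the sine plate's hinge axis, 29 mm above the bench. Its axes are the base's: x level from the hinge end (nearer the robot) to the end that rises, y along the hinge axis, z up. A point a out along the plate and b above the hinge line stands, with the plate at angle t, at x = a cos t - b sin t, z = a sin t + b cos t from here.
- sine_base: Steel base of the sine plate, 144 x 80 x 20 mm, with 6 mm cheeks beside the hinge (93 mm wide, 39 mm high there); fixed to the bench, its place and turn vary. Origin under its middle, x towards the end that rises. The top plate on it is 78 mm wide and 16 mm thick.
- sine_top (a joint): Angle of the top plate, rad: 0 flat on the base, 0.524 = 30 degrees, 1.571 upright (hinge stop). Plate 0.6 kg, hinge friction 0.15 N m: left above about 1.3 rad it stays, lower down it falls by its weight. Keep it above 1.4 while a gripper works over the base from above.
- far_roller (a point): Middle of the steel roller under the far end of the top plate, 18 mm diameter, 76 mm long, 100 mm out from the hinge axis on the hinge line. At flat it rests on the base; with the 50 mm block under it the plate stands at exactly 30 degrees.
- handle (a point): Middle of the bow handle at the far end of the top plate: a black sleeve 20 mm diameter, 42 mm long, parallel to the hinge axis, between two steel arms; 154 mm out from the hinge axis and 13 mm above the hinge line, 38 mm from the plate's end face. Its axes turn with the plate, y along the sleeve. The sleeve turns freely on its bar, so a gripper pinching it may stay upright as the plate swings.
- block_seat (a point): Point on the base's flat top, 20 mm above the bench, on the middle line, 86.6 mm from the hinge axis: the roller comes down over it when the plate is at 30 degrees, so the gauge block must stand centred here to within 10 mm. Axes as the base's.
- stop_foot (a point): Middle of the line where the plate's upper face meets the stop bar, 21 mm from the hinge line. Axes turn with the plate: x up the plate away from the bar (plate is 116 mm long that way), y along the bar, z square out of the face. The bar is 78 mm long, 8 mm thick, 12 mm above the face. The face is ground and slippery (friction about 0.25): at 30 degrees a part slides down to the bar.
- tall_block_mid (a point): Centre of the tall square steel gauge block, 24 x 24 mm, 50 mm high, small hole down its middle, 0.21 kg, loose, standing upright on the bench. z up, x and y square to its sides.
- insert_mid (a point): Centre of the core insert, a grey steel block with a step and a hole in its top, 36 mm (x axis) x 50 mm (y axis) x 25 mm (z axis, up), 0.2 to 0.45 kg, loose, lying on the bench. Its short ends are the two 36 mm wide faces across its y axis; either may go against the bar.
- short_block_mid (a point): Centre of the short gauge block, 30 x 14 mm, 30 mm high, loose, standing on the bench: to be left alone. The tall block, the short block and the insert may stand in one another's places.
- bushing_a_mid (a point): Centre of a flanged steel guide bushing, 32 mm diameter, 34 mm high, loose on the bench near the foot of the mould half: to be left alone.
- bushing_b_mid (a point): Centre of a second bushing like the first, loose towards the green pin case on the right: to be left alone.
- mould_half: A tall grey mould half standing on the bench left of the sine plate, straight ahead of the robot: fixed, 206 mm wide, 74 mm deep, 260 mm high, with a T-bar on top up to 390 mm. Origin under its middle. Pass above it, or between it and the robot.
Things that resemble listed ones, but are neither listed nor needed, are in the scene too. What is shaped like the part that bears insert_mid but brown is not meant.

How it is judged:
By the outcome, as a careful person would: the job done as asked, in the order asked, and still so for the second after the job is handed in, with the robot touching nothing.
It also fails if it takes over 72 s, if anything falls off the work surface, if the arm or the gripper's body presses on something with over 40 N, if the wrist force passes 120 N, or if a joint passes its speed limit or range.

## Working session

There is one attempt and no reset: what is moved stays moved. The work goes in short steps, Python scripts to look and compute and a tool call to move; the robot and the scene stay as the last step left them, time stands still between calls to the robot, and variables do not carry over. Pictures are saved under pics/ and viewed, at most 10 in all, crops included, and the job is handed in when it is done.

Besides the shell and the picture viewer there is one more tool, called after ">>>" as name(argument=value, ...) on one line, values as JSON. send_rows: Moves the arm, as the interface text tells. Its arguments: {"type":"object","properties":{"rows":{"type":"array"},"force":{"type":"number"}},"required":["rows"]}

```bash
mkdir -p pics; cat > h.py <<'E'
from station import *
import numpy as np, cv2
def cam(n):
    c=camera(n); return c
def save(c,f,crop=None,s=1):
    im=c["frame"][:,:,::-1]
    if crop: a,b,w,h=crop; im=im[b:b+h,a:a+w]
    if s!=1: im=cv2.resize(im,None,fx=s,fy=s,interpolation=cv2.INTER_CUBIC)
    cv2.imwrite("pics/"+f,im)
def cloud(c):
    z=c["z_map"].astype(float); h,w=z.shape
    u,v=np.meshgrid(np.arange(w),np.arange(h))
    p=cv2.undistortPoints(np.stack([u,v],-1).reshape(-1,1,2).astype(np.float64),c["camera_matrix"],np.array(c["D"])).reshape(h,w,2)
    P=np.dstack([p[...,0]*z,p[...,1]*z,z])
    R=cv2.Rodrigues(np.array(c["rvec"],float))[0]; t=np.array(c["tvec"],float).ravel()
    W=(P-t)@R; W[z==0]=np.nan
    return W
def ray(c,uv,zp):
    p=cv2.undistortPoints(np.array(uv,float).reshape(-1,1,2),c["camera_matrix"],np.array(c["D"])).reshape(-1,2)
    R=cv2.Rodrigues(np.array(c["rvec"],float))[0]; t=np.array(c["tvec"],float).ravel()
    o=-R.T@t; d=np.c_[p,np.ones(len(p))]@R
    return o+d*((zp-o[2])/d[:,2])[:,None]
E
python3 - <<'E'
from h import *
for n in("scene","top"):
    c=cam(n); save(c,n+"0.png",s=1.5); W=cloud(c); np.savez("/tmp/%s0.npz"%n,W=W,**{k:np.array(v) for k,v in c.items()})
    R=cv2.Rodrigues(np.array(c["rvec"],float))[0]; print(n,-R.T@np.array(c["tvec"]).ravel(),R[2])
o=get_obs();print(o)
E
```

```text
scene [ 0.13760138 -0.95069374  0.4137731 ] [ 0.41169436  0.81867189 -0.40035496]
top [ 0.36614721 -0.25739126  0.9236215 ] [ 0.11009417  0.00700773 -0.99389646]
{'time_s': 0.1, 'qpos': array([ 1.23842066e+00,  3.00409866e-01,  1.52146911e+00,  7.68879390e-06,
        1.32071801e+00, -6.65755220e-02]), 'joint_vel': array([-0.00033859, -0.00215479, -0.00165138,  0.00121287, -0.00151755,
       -0.00068776]), 'tau': array([ 2.78650259e-03, -5.32647836e+01, -3.53275251e+01,  7.09940423e-02,
        2.36491696e-02, -9.60159286e-05]), 'ee_pos': array([0.14437859, 0.53044602, 0.16856731]), 'eef_rot': array([-3.14059104e+00, -7.42456338e-05,  2.87579057e+00]), 'force': array([0.07522543, 0.27549319, 0.54397569]), 'moment': array([-0.01173566, -0.03206322,  0.02318685]), 'grip_force': 0.0, 'grip_width': 0.09425675474304283}
```

View pics/scene0.png

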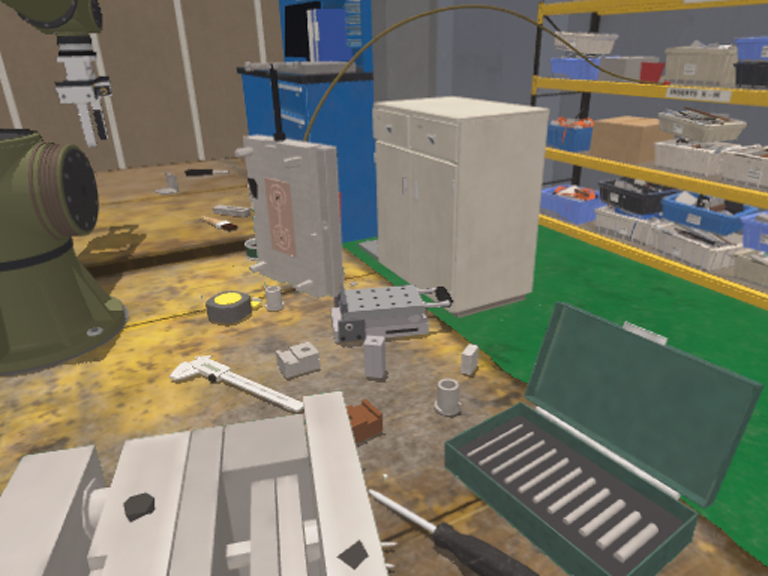

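View pics/top0.png

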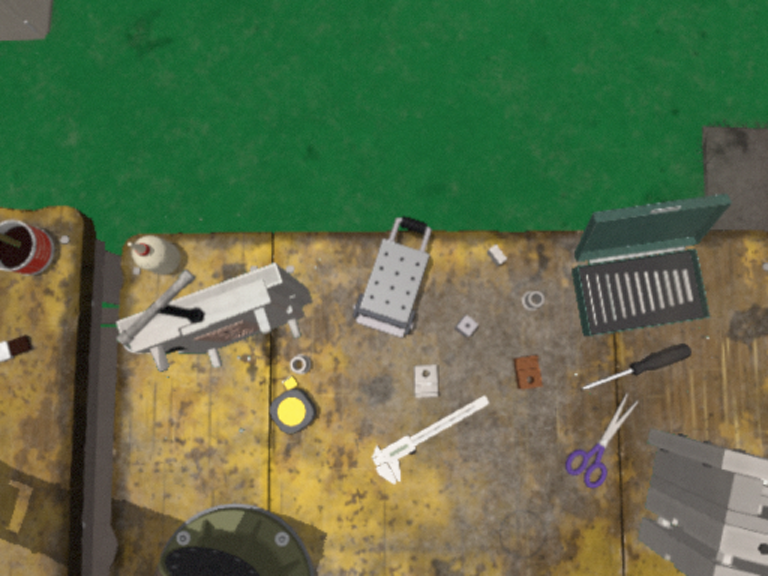

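Top view (in 1.5x px): sine plate at (393,285) with its black handle at (412,226). Candidates:
- **Tall block:** the tall square post with a hole at (467,325), which is (374,355) in the scene view. The short block is the small white one at (497,254).
- **Insert:** the grey stepped part at (426,381). The brown look-alike at (528,373) is not meant.

I'll measure these now and confirm with a crop.

```bash
cat > seg.py <<'E'
from h import *
c=cam("top"); W=cloud(c); np.savez("/tmp/t.npz",W=W)
s=cam("scene"); V=cloud(s)
def blob(W,x,y,r,z0,z1):
    m=(np.hypot(W[...,0]-x,W[...,1]-y)<r)&(W[...,2]>z0)&(W[...,2]<z1)
    P=W[m]; rc=cv2.minAreaRect((P[:,:2]*1000).astype(np.float32)); v,u=np.nonzero(m)
    return len(P),P.mean(0).round(4),np.nanpercentile(P[:,2],[5,50,95]).round(4),rc,(u.min(),u.max(),v.min(),v.max())
for n,(u,v) in dict(tall=(467,325),ins=(426,381),short=(497,254),plate=(393,285),handle=(412,226),bushA=(300,365),bushB=(533,299),stop=(385,325)).items():
    p=W[int(v/1.5),int(u/1.5)]; print(n,p.round(4),c["frame"][int(v/1.5),int(u/1.5)])
    if n=="tall": print(" top",blob(W,p[0],p[1],.035,.04,.06)," scene",blob(V,p[0],p[1],.035,.044,.056))
    if n=="ins": print(" top",blob(W,p[0],p[1],.05,.008,.04)," scene",blob(V,p[0],p[1],.05,.012,.04))
    if n=="plate": print(" top",blob(W,p[0],p[1],.08,.034,.05), "scene",blob(V,p[0],p[1],.08,.034,.05))
    if n=="handle": print(" top",blob(W,p[0],p[1],.06,.02,.08),"scene",blob(V,p[0],p[1],.06,.02,.08))
a=cv2.resize(c["frame"][130:275,225:345,::-1],None,fx=4,fy=4,interpolation=cv2.INTER_CUBIC)[:580]
b=cv2.resize(s["frame"][185:265,180:320,::-1],None,fx=2.2,fy=2.2,interpolation=cv2.INTER_CUBIC)
o=np.zeros((580,a.shape[1]+b.shape[1],3),np.uint8); o[:,:a.shape[1]]=a; o[:b.shape[0],a.shape[1]:]=b
cv2.imwrite("pics/crop1.png",o); print(o.shape)
E
python3 seg.py
```

```text
tall [ 0.4143 -0.3763  0.0184] [115 110 112]
 top (107, array([ 0.4122, -0.373 ,  0.0503]), array([0.0465, 0.0507, 0.0526]), ((412.41510009765625, -373.26312255859375), (23.838489532470703, 23.804574966430664), 51.21036148071289), (np.int64(305), np.int64(318), np.int64(210), np.int64(223)))  scene (108, array([ 0.4091, -0.3752,  0.0489]), array([0.0454, 0.0496, 0.051 ]), ((410.0089416503906, -373.1078186035156), (26.169071197509766, 24.896484375), 48.11989974975586), (np.int64(242), np.int64(256), np.int64(224), np.int64(232)))
ins [ 0.3238 -0.3092  0.0253] [211 203 196]
 top (313, array([ 0.3252, -0.3086,  0.0237]), array([0.0185, 0.0244, 0.0276]), ((325.1078796386719, -308.462646484375), (49.82703399658203, 35.96588897705078), 0.557536780834198), (np.int64(276), np.int64(291), np.int64(243), np.int64(264)))  scene (357, array([ 0.3227, -0.3141,  0.0213]), array([0.0133, 0.0218, 0.0257]), ((323.6719055175781, -309.30633544921875), (50.35382843017578, 38.17903518676758), 1.2070307731628418), (np.int64(184), np.int64(212), np.int64(228), np.int64(246)))
short [ 0.5273 -0.4256  0.0309
[... 529 characters left out ...]
90), np.int64(216)))
handle [ 0.5703 -0.2871  0.052 ] [37 34 38]
 top (555, array([ 0.5444, -0.2804,  0.0494]), array([0.0442, 0.0499, 0.0532]), ((547.1116333007812, -282.705078125), (78.16683197021484, 71.59756469726562), 69.4046859741211), (np.int64(254), np.int64(287), np.int64(144), np.int64(175))) scene (353, array([ 0.5438, -0.2894,  0.0458]), array([0.0342, 0.0482, 0.0515]), ((546.6838989257812, -280.64227294921875), (79.75212860107422, 70.56763458251953), 74.53302001953125), (np.int64(269), np.int64(301), np.int64(190), np.int64(215)))
bushA [ 0.3505 -0.1047  0.0025] [118  98  64]
bushB [ 0.4567 -0.489   0.0008] [107  98  89]
stop [ 0.4151 -0.2429  0.0202] [195 188 190]
(580, 788, 3)
```

View pics/crop1.png

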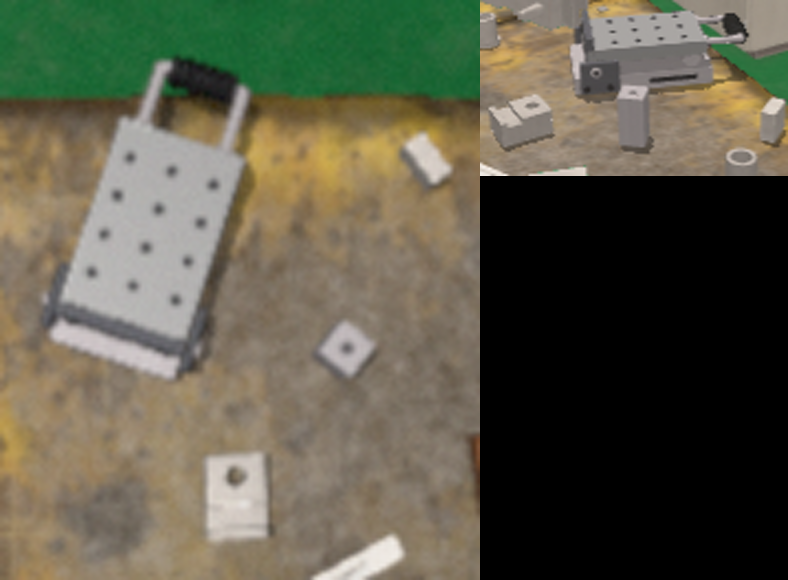

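The crop confirms it. The tall block with its hole is at (346,348), measured 50 mm high. The grey stepped insert is at (237,497), about 25 mm high, and the short block is at (426,160). Next I fit the sine plate frame.

```bash
python3 - <<'E'
from h import *
for n in("top","scene"):
    d=np.load(f"/tmp/{n}0.npz"); W=d["W"]; F=d["frame"].astype(int)
    near=(np.hypot(W[...,0]-.50,W[...,1]+.27)<.14)
    m=near&(abs(W[...,2]-.05)<.004)&(F.min(-1)>110)
    m=cv2.morphologyEx(m.astype(np.uint8),cv2.MORPH_CLOSE,np.ones((3,3)))
    if n=="top": m=cv2.morphologyEx(m,cv2.MORPH_OPEN,np.ones((9,9)))
    m=m>0
    m&=np.isfinite(W[...,0]); P=W[m]
    # rays on plane of measured height
    v,u=np.nonzero(m); Z=np.median(P[:,2]); 
    class C: pass
    c={k:d[k] for k in("camera_matrix","D","rvec","tvec")}
    Q=ray(c,np.c_[u,v],Z)
    print(n,"plate z",Z,len(P),cv2.minAreaRect((Q[:,:2]*1000).astype(np.float32)))
    h=(np.hypot(W[...,0]-.57,W[...,1]+.288)<.035)&(F.max(-1)<75)&(W[...,2]>.03)
    P=W[h]; v,u=np.nonzero(h); Q=ray(c,np.c_[u,v],np.percentile(P[:,2],60))
    print("handle",len(P),P.mean(0),np.percentile(P[:,2],[50,90]),cv2.minAreaRect((Q[:,:2]*1000).astype(np.float32)))
    mm=(W[...,2]>.12)&(W[...,0]>.25)&(W[...,0]<.62)&(W[...,1]>-.25)&(W[...,1]<.25)
    P=W[mm]; print("mould",P.min(0),P.max(0)); r=cv2.minAreaRect((P[P[:,2]<.27][:,:2]*1000).astype(np.float32)); print(cv2.boxPoints(r).round())
E
```

```text
top plate z 0.05057160688251956 1547 ((485.0225830078125, -260.5276794433594), (77.77957153320312, 117.15364837646484), 71.5734634399414)
handle 137 [ 0.57089765 -0.28990747  0.050075  ] [0.05061248 0.05324969] ((570.3186645507812, -289.7580261230469), (40.01898956298828, 19.995695114135742), 70.7364273071289)
mould [ 0.34760819 -0.1246576   0.12000735] [0.53017838 0.13126679 0.38733276]
[[ 321.  -96.]
 [ 475. -129.]
 [ 531.  130.]
 [ 377.  163.]]
scene plate z 0.05005906496867621 785 ((484.15802001953125, -312.80645751953125), (176.58755493164062, 151.22288513183594), 71.17866516113281)
handle 76 [ 0.56911541 -0.2960366   0.04886256] [0.05009268 0.05177509] ((564.0004272460938, -304.8495178222656), (71.53113555908203, 19.33924102783203), 68.54894256591797)
mould [ 0.34617893 -0.12705372  0.12000284] [0.47770913 0.07224309 0.38543839]
[[ 335.   45.]
 [ 409. -144.]
 [ 479. -117.]
 [ 406.   72.]]
```

```bash
python3 - <<'E'
from h import *
psi=np.radians(-18.5); ex=np.array([np.cos(psi),np.sin(psi)]); ey=np.array([-ex[1],ex[0]])
for n in("top","scene"):
    d=np.load(f"/tmp/{n}0.npz"); W=d["W"]; F=d["frame"].astype(int)
    q=W[...,:2]-np.array([.485,-.2605]); A=q@ex*1000; B=q@ey*1000; Z=W[...,2]*1000
    for b0 in((-15,15),):
        m=(B>b0[0])&(B<b0[1])&(A>-90)&(A<115)
        o=np.argsort(A[m]); a,z,f=A[m][o],Z[m][o],F[m].mean(-1)[o]
        for k in np.arange(-90,115,5 if n=="scene" else 4):
            s=(a>=k)&(a<k+4)
            if s.any() and (k<-40 or k>45): print(n,k,z[s].mean().round(1),z[s].max().round(1),int(f[s].mean()),s.sum(),end=" | ")
    print()
E
```

```text
top -90 -0.1 2.4 120 19 | top -86 -0.4 2.7 123 19 | top -82 15.3 24.0 181 25 | top -78 20.3 23.1 199 21 | top -74 19.9 22.5 187 18 | top -70 38.3 65.7 112 32 | top -66 62.7 65.3 106 23 | top -62 59.9 67.3 145 18 | top -58 50.9 54.8 181 22 | top -54 50.0 52.2 182 23 | top -50 51.4 55.3 182 21 | top -46 51.0 54.4 180 24 | top -42 50.3 53.5 168 21 | top 46 51.2 54.2 172 19 | top 50 50.5 53.9 166 21 | top 54 50.5 53.4 136 12 | top 66 -0.6 2.2 110 19 | top 70 -0.5 3.0 106 17 | top 74 -0.6 1.8 101 19 | top 78 -0.8 1.2 92 18 | top 82 26.5 53.4 48 47 | top 86 30.2 54.3 38 42 | top 90 41.7 54.8 38 25 | top 94 52.2 56.1 31 18 | top 98 48.6 52.7 31 14 | 
scene -90 -0.6 0.4 132 11 | scene -85 11.2 20.0 142 11 | scene -80 20.4 21.5 192 10 | scene -75 20.6 22.4 185 7 | scene -70 53.9 63.0 97 16 | scene -65 62.0 63.0 112 8 | scene -60 50.3 51.3 152 8 | scene -55 49.9 50.7 165 9 | scene -50 49.8 50.6 165 10 | scene -45 49.8 51.3 164 11 | scene 50 46.4 50.6 155 9 | scene 65 -1.2 -1.2 130 1 | scene 70 -0.5 -0.0 118 6 | scene 75 -1.4 -0.4 115 10 | scene 80 25.8 48.7 79 22 | scene 85 29.9 51.8 51 23 | scene 90 35.1 52.9 47 16 | scene 95 43.4 51.8 42 7 | scene 100 48.2 48.8 39 2 |
```

Frame fitted: yaw about -18.5°, hinge (0.4276, -0.2413), handle (0.5737, -0.2902), seat (0.5097, -0.2688). I'll rise and turn the tool to the base axes, so that tool x is base y and tool y is base x. Then I pass above the mould.

>>> send_rows(rows=[{"dz": -23.5, "roll": 7.1, "jaw": 0.06}, {"dz": -23.5, "roll": 7.1, "jaw": 0.06}, {"dz": -23.5, "roll": 7.1, "jaw": 0.06}, {"dz": -23.5, "roll": 7.1, "jaw": 0.06}, {"dz": -23.5, "roll": 7.1, "jaw": 0.06}, {"dz": -23.5, "roll": 7.1, "jaw": 0.06}, {"dz": -23.5, "roll": 7.1, "jaw": 0.06}, {"dz": -23.5, "roll": 7.1, "jaw": 0.06}, {"dz": -23.5, "roll": 7.1, "jaw": 0.06}, {"dz": -23.5, "roll": 7.1, "jaw": 0.06}, {"dz": -23.5, "roll": 7.1, "jaw": 0.06}, {"dz": -23.5, "roll": 7.1, "jaw": 0.06}], force=30)

```text
invalid input at $.rows[0]: expected keys dx, dy, dz, roll, jaw
```

>>> send_rows(rows=[{"roll": 7.1, "jaw": 0.06}, {"roll": 1.0, "jaw": 0.06}, {"jaw": 0.06}])

```text
invalid input at $.rows[0]: expected keys dx, dy, dz, roll, jaw
```

>>> send_rows(rows=[{"dx": 0, "dy": 0, "dz": -23.5, "roll": 7.1, "jaw": 0.06}, {"dx": 0, "dy": 0, "dz": -23.5, "roll": 7.1, "jaw": 0.06}, {"dx": 0, "dy": 0, "dz": -23.5, "roll": 7.1, "jaw": 0.06}, {"dx": 0, "dy": 0, "dz": -23.5, "roll": 7.1, "jaw": 0.06}, {"dx": 0, "dy": 0, "dz": -23.5, "roll": 7.1, "jaw": 0.06}, {"dx": 0, "dy": 0, "dz": -23.5, "roll": 7.1, "jaw": 0.06}, {"dx": 0, "dy": 0, "dz": -23.5, "roll": 7.1, "jaw": 0.06}, {"dx": 0, "dy": 0, "dz": -23.5, "roll": 7.1, "jaw": 0.06}, {"dx": 0, "dy": 0, "dz": -23.5, "roll": 7.1, "jaw": 0.06}, {"dx": 0, "dy": 0, "dz": -23.5, "roll": 7.1, "jaw": 0.06}, {"dx": 0, "dy": 0, "dz": -23.5, "roll": 7.1, "jaw": 0.06}, {"dx": 0, "dy": 0, "dz": -23.5, "roll": 7.1, "jaw": 0.06}], force=30)

```text
time_s: 1.2
ee_pos: [0.1444, 0.5304, 0.4521]
eef_rot: [3.142, 0.0, 1.383]
force: [-0.5, -0.7, 0.2]
grip_width: 0.044
grip_force: 0.0
```

>>> send_rows(rows=[{"dx": 0, "dy": 0, "dz": 0, "roll": 7.1, "jaw": 0.06}, {"dx": 0, "dy": 0, "dz": 0, "roll": 1, "jaw": 0.06}, {"dx": 0, "dy": 0, "dz": 0, "roll": 0, "jaw": 0.06}])

```text
time_s: 1.45
ee_pos: [0.1445, 0.5307, 0.4503]
eef_rot: [-3.142, 0.001, 1.25]
force: [-0.4, 0.2, 0.7]
grip_width: 0.044
grip_force: 0.0
```

>>> send_rows(rows=[{"dx": -28.3, "dy": 24.4, "dz": 0, "roll": 0, "jaw": 0.06}, {"dx": -28.3, "dy": 24.4, "dz": 0, "roll": 0, "jaw": 0.06}, {"dx": -28.3, "dy": 24.4, "dz": 0, "roll": 0, "jaw": 0.06}, {"dx": -28.3, "dy": 24.4, "dz": 0, "roll": 0, "jaw": 0.06}, {"dx": -28.3, "dy": 24.4, "dz": 0, "roll": 0, "jaw": 0.06}, {"dx": -28.3, "dy": 24.4, "dz": 0, "roll": 0, "jaw": 0.06}, {"dx": -28.3, "dy": 24.4, "dz": 0, "roll": 0, "jaw": 0.06}, {"dx": -28.3, "dy": 24.4, "dz": 0, "roll": 0, "jaw": 0.06}, {"dx": -28.3, "dy": 24.4, "dz": 0, "roll": 0, "jaw": 0.06}, {"dx": -28.3, "dy": 24.4, "dz": 0, "roll": 0, "jaw": 0.06}, {"dx": -28.3, "dy": 24.4, "dz": 0, "roll": 0, "jaw": 0.06}])

```text
time_s: 2.37
ee_pos: [0.2999, 0.1484, 0.4504]
eef_rot: [-3.141, 0.001, 1.252]
force: [-0.2, -0.0, -0.1]
grip_width: 0.0441
grip_force: 0.0
```

>>> send_rows(rows=[{"dx": -28.4, "dy": 9.5, "dz": 0, "roll": 0, "jaw": 0.06}, {"dx": -28.4, "dy": 9.5, "dz": 0, "roll": 0, "jaw": 0.06}, {"dx": -28.4, "dy": 9.5, "dz": 0, "roll": 0, "jaw": 0.06}, {"dx": -28.4, "dy": 9.5, "dz": 0, "roll": 0, "jaw": 0.06}, {"dx": -28.4, "dy": 9.5, "dz": 0, "roll": 0, "jaw": 0.06}, {"dx": -28.4, "dy": 9.5, "dz": 0, "roll": 0, "jaw": 0.06}, {"dx": -28.4, "dy": 9.5, "dz": 0, "roll": 0, "jaw": 0.06}, {"dx": -28.4, "dy": 9.5, "dz": 0, "roll": 0, "jaw": 0.06}, {"dx": -28.4, "dy": 9.5, "dz": 0, "roll": 0, "jaw": 0.06}, {"dx": 0, "dy": 0, "dz": 0, "roll": 0, "jaw": 0.06}])

```text
time_s: 3.2
ee_pos: [0.2994, -0.1227, 0.4495]
eef_rot: [-3.138, 0.0, 1.248]
force: [-0.0, -0.2, -0.6]
grip_width: 0.0439
grip_force: 0.0
```

>>> send_rows(rows=[{"dx": -8, "dy": 34.8, "dz": 0, "roll": 0, "jaw": 0.06}, {"dx": -8, "dy": 34.8, "dz": 0, "roll": 0, "jaw": 0.06}, {"dx": -8, "dy": 34.8, "dz": 0, "roll": 0, "jaw": 0.06}, {"dx": -8, "dy": 34.8, "dz": 0, "roll": 0, "jaw": 0.06}, {"dx": -8, "dy": 34.8, "dz": 0, "roll": 0, "jaw": 0.06}, {"dx": -8, "dy": 34.8, "dz": 0, "roll": 0, "jaw": 0.06}, {"dx": -8, "dy": 34.8, "dz": 0, "roll": 0, "jaw": 0.06}, {"dx": -8, "dy": 34.8, "dz": 0, "roll": 0, "jaw": 0.06}, {"dx": -8, "dy": 34.8, "dz": 0, "roll": 0, "jaw": 0.06}, {"dx": 0, "dy": 0, "dz": 0, "roll": 0, "jaw": 0.06}])

```text
time_s: 4.03
ee_pos: [0.5728, -0.286, 0.4442]
eef_rot: [-3.132, -0.002, 1.251]
force: [0.0, -0.2, -2.4]
grip_width: 0.0443
grip_force: 0.0
```

>>> send_rows(rows=[{"dx": 0, "dy": 0, "dz": 34, "roll": 0, "jaw": 0.06}, {"dx": 0, "dy": 0, "dz": 34, "roll": 0, "jaw": 0.06}, {"dx": 0, "dy": 0, "dz": 34, "roll": 0, "jaw": 0.06}, {"dx": 0, "dy": 0, "dz": 34, "roll": 0, "jaw": 0.06}, {"dx": 0, "dy": 0, "dz": 34, "roll": 0, "jaw": 0.06}, {"dx": 0, "dy": 0, "dz": 34, "roll": 0, "jaw": 0.06}, {"dx": 0, "dy": 0, "dz": 34, "roll": 0, "jaw": 0.06}, {"dx": 0, "dy": 0, "dz": 34, "roll": 0, "jaw": 0.06}, {"dx": 0, "dy": 0, "dz": 34, "roll": 0, "jaw": 0.06}, {"dx": 0, "dy": 0, "dz": 34, "roll": 0, "jaw": 0.06}, {"dx": 0, "dy": 0, "dz": 0, "roll": 0, "jaw": 0.06}])

```text
time_s: 4.95
ee_pos: [0.5652, -0.2812, 0.1044]
eef_rot: [-3.131, -0.002, 1.251]
force: [-0.2, 0.2, -1.1]
grip_width: 0.0439
grip_force: 0.0
```

>>> send_rows(rows=[{"dx": -5.8, "dy": 10.9, "dz": 20, "roll": 0, "jaw": 0.06}, {"dx": 0, "dy": 0, "dz": 0, "roll": 0, "jaw": 0.06}, {"dx": 0, "dy": 0, "dz": 0, "roll": 0, "jaw": 0.06}, {"dx": 0, "dy": 0, "dz": 0, "roll": 0, "jaw": 0.06}])

```text
time_s: 5.28
ee_pos: [0.5773, -0.2925, 0.0935]
eef_rot: [3.14, 0.0, 1.248]
force: [-0.3, 0.5, 0.5]
grip_width: 0.044
grip_force: 0.0
```

```bash
python3 - <<'E'
from h import *
c=cam("scene");o=get_obs();print(o["ee_pos"],o["eef_rot"],o["qpos"])
save(c,"g1.png",(200,130,140,110),5)
E
```

```text
[ 0.57733477 -0.29260265  0.09354916] [3.13958600e+00 3.95132814e-04 1.24824750e+00] [-5.25671361e-01  5.78705344e-01  1.30276894e+00  1.86978200e-05
  1.25807325e+00 -2.03128665e-01]
```

View pics/g1.png

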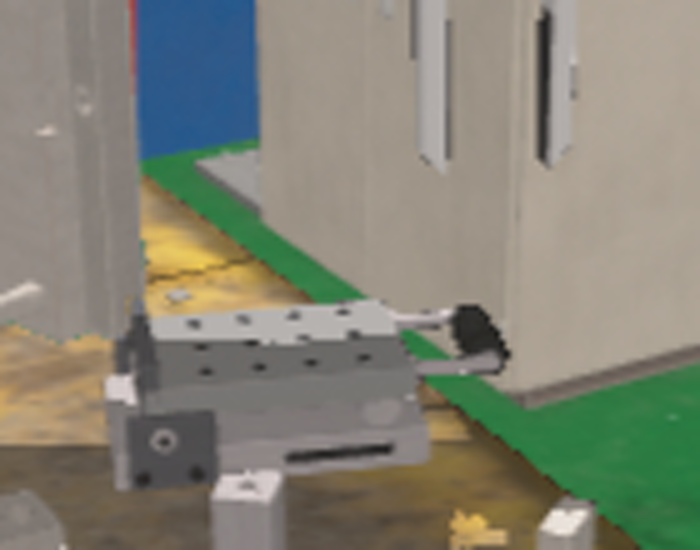

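The scene crop shows the fingers at (430,100) and (550,100), straddling the handle at (480,335). I'll correct 4 mm, go down and grip.

>>> send_rows(rows=[{"dx": 1.1, "dy": -4.2, "dz": 14, "roll": 0, "jaw": 0.06}, {"dx": 0, "dy": 0, "dz": 14, "roll": 0, "jaw": 0.06}, {"dx": 0, "dy": 0, "dz": 14, "roll": 0, "jaw": 0.06}, {"dx": 0, "dy": 0, "dz": 14, "roll": 0, "jaw": 0.06}, {"dx": 0, "dy": 0, "dz": 14, "roll": 0, "jaw": 0.06}, {"dx": 0, "dy": 0, "dz": 0, "roll": 0, "jaw": 0.06}, {"dx": 0, "dy": 0, "dz": 0, "roll": 0, "jaw": 0.06}])

```text
time_s: 5.92
ee_pos: [0.5735, -0.2902, 0.0225]
eef_rot: [3.141, 0.0, 1.248]
force: [0.7, 0.3, -0.1]
grip_width: 0.0441
grip_force: 0.0
```

>>> send_rows(rows=[{"dx": 0, "dy": 0, "dz": 0, "roll": 0, "jaw": 1}, {"dx": 0, "dy": 0, "dz": 0, "roll": 0, "jaw": 1}, {"dx": 0, "dy": 0, "dz": 0, "roll": 0, "jaw": 1}, {"dx": 0, "dy": 0, "dz": 0, "roll": 0, "jaw": 1}], force=30)

```text
time_s: 6.25
ee_pos: [0.5736, -0.2905, 0.0223]
eef_rot: [3.141, 0.0, 1.247]
force: [-1.1, 0.2, -0.5]
grip_width: 0.0207
grip_force: 0.0
```

```bash
python3 - <<'E'
import numpy as np
f=lambda t:np.c_[154*np.cos(t)-13*np.sin(t),154*np.sin(t)+13*np.cos(t)]
for t in(np.r_[0,.03,np.arange(1,11)*.07+.03],np.r_[.73,np.arange(1,13)*.068+.73]):
  d=np.diff(f(np.array(t)),axis=0); print(t[-1]); print(np.c_[d[:,0],-d[:,1]].round(1).tolist())
E
```

```text
0.7300000000000001
[[-0.5, -4.6], [-1.6, -10.7], [-2.4, -10.6], [-3.1, -10.4], [-3.8, -10.1], [-4.5, -9.8], [-5.2, -9.5], [-5.8, -9.1], [-6.5, -8.7], [-7.0, -8.2], [-7.6, -7.7]]
1.546
[[-7.9, -6.9], [-8.3, -6.4], [-8.8, -5.8], [-9.1, -5.2], [-9.5, -4.6], [-9.7, -3.9], [-10.0, -3.3], [-10.2, -2.6], [-10.3, -1.9], [-10.4, -1.2], [-10.5, -0.4], [-10.5, 0.3]]
```

>>> send_rows(rows=[{"dx": 0, "dy": -0.5, "dz": -4.6, "roll": 0, "jaw": 1}, {"dx": 0, "dy": -1.6, "dz": -10.7, "roll": 0, "jaw": 1}, {"dx": 0, "dy": -2.4, "dz": -10.6, "roll": 0, "jaw": 1}, {"dx": 0, "dy": -3.1, "dz": -10.4, "roll": 0, "jaw": 1}, {"dx": 0, "dy": -3.8, "dz": -10.1, "roll": 0, "jaw": 1}, {"dx": 0, "dy": -4.5, "dz": -9.8, "roll": 0, "jaw": 1}, {"dx": 0, "dy": -5.2, "dz": -9.5, "roll": 0, "jaw": 1}, {"dx": 0, "dy": -5.8, "dz": -9.1, "roll": 0, "jaw": 1}, {"dx": 0, "dy": -6.5, "dz": -8.7, "roll": 0, "jaw": 1}, {"dx": 0, "dy": -7, "dz": -8.2, "roll": 0, "jaw": 1}, {"dx": 0, "dy": -7.6, "dz": -7.7, "roll": 0, "jaw": 1}, {"dx": 0, "dy": 0, "dz": 0, "roll": 0, "jaw": 1}])

```text
time_s: 7.25
ee_pos: [0.5273, -0.275, 0.1229]
eef_rot: [3.14, 0.0, 1.247]
force: [0.0, -0.8, 0.1]
grip_width: 0.0006
grip_force: 0.0
```

```bash
python3 - <<'E'
from h import *
c=cam("scene");o=get_obs();print(o["ee_pos"],o["grip_width"],o["force"])
save(c,"g2.png",(200,130,140,110),5)
W=cloud(cam("top")); d=np.load("/tmp/top0.npz")
psi=np.radians(-18.5); ex=np.array([np.cos(psi),np.sin(psi)]); ey=np.array([-ex[1],ex[0]])
V=cloud(c);q=V[...,:2]-np.array([.4276,-.2413]);A=q@ex*1000;B=q@ey*1000
F=c["frame"].astype(int); m=(A>130)&(A<175)&(abs(B)<30)&(F.max(-1)<75)&(V[...,2]<.08)
print(m.sum(),A[m].min(),A[m].max(),V[m][:,2].min(),V[m][:,2].max(),B[m].min(),B[m].max())
E
```

```text
[ 0.52762853 -0.27514184  0.12196648] 0.00040243130435767076 [ 0.30747407  0.12976338 -0.50408938]
84 143.12378765893322 162.166715442081 -0.002953688038765693 0.053229088086625985 -24.847662754366848 19.4598782194816
```

View pics/g2.png

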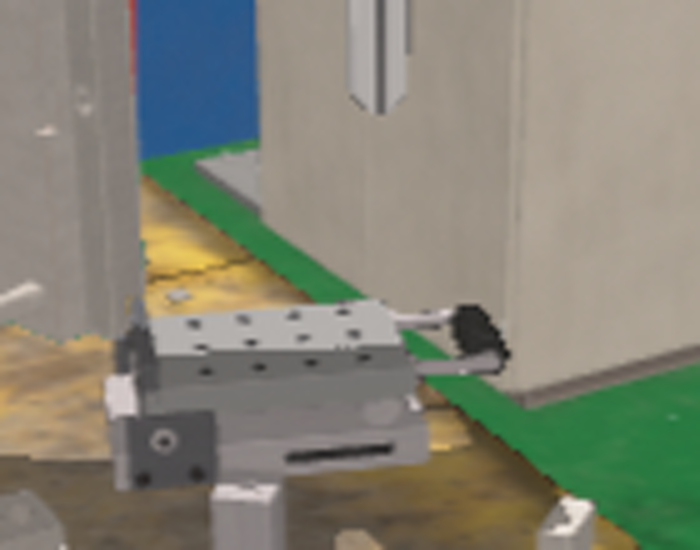

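The crop shows the plate still flat and the fingers shut above it. They had only just touched the sleeve when I lifted. I'll redo the grasp and give the grip time to build.

>>> send_rows(rows=[{"dx": 0, "dy": 24.2, "dz": 0, "roll": 0, "jaw": 0.06}, {"dx": 0, "dy": 24.2, "dz": 0, "roll": 0, "jaw": 0.06}, {"dx": 0, "dy": 0, "dz": 0, "roll": 0, "jaw": 0.06}, {"dx": 0, "dy": 0, "dz": 0, "roll": 0, "jaw": 0.06}, {"dx": 0, "dy": 0, "dz": 10, "roll": 0, "jaw": 0.06}, {"dx": 0, "dy": 0, "dz": 20, "roll": 0, "jaw": 0.06}, {"dx": 0, "dy": 0, "dz": 20, "roll": 0, "jaw": 0.06}, {"dx": 0, "dy": 0, "dz": 20, "roll": 0, "jaw": 0.06}, {"dx": 0, "dy": 0, "dz": 20, "roll": 0, "jaw": 0.06}, {"dx": 0, "dy": 0, "dz": 9.5, "roll": 0, "jaw": 0.06}, {"dx": 0, "dy": 0, "dz": 0, "roll": 0, "jaw": 0.06}, {"dx": 0, "dy": 0, "dz": 0, "roll": 0, "jaw": 0.06}])

```text
time_s: 8.35
ee_pos: [0.5735, -0.2905, 0.0216]
eef_rot: [-3.141, 0.0, 1.247]
force: [-0.7, -0.5, 0.7]
grip_width: 0.044
grip_force: 0.0
```

>>> send_rows(rows=[{"dx": 0, "dy": 0, "dz": 0, "roll": 0, "jaw": 1}, {"dx": 0, "dy": 0, "dz": 0, "roll": 0, "jaw": 1}, {"dx": 0, "dy": 0, "dz": 0, "roll": 0, "jaw": 1}, {"dx": 0, "dy": 0, "dz": 0, "roll": 0, "jaw": 1}, {"dx": 0, "dy": 0, "dz": 0, "roll": 0, "jaw": 1}, {"dx": 0, "dy": 0, "dz": 0, "roll": 0, "jaw": 1}, {"dx": 0, "dy": 0, "dz": 0, "roll": 0, "jaw": 1}, {"dx": 0, "dy": 0, "dz": 0, "roll": 0, "jaw": 1}, {"dx": 0, "dy": 0, "dz": 0, "roll": 0, "jaw": 1}], force=40)

```text
time_s: 9.1
ee_pos: [0.5737, -0.2904, 0.0214]
eef_rot: [-3.142, 0.0, 1.247]
force: [-0.0, -0.1, -0.3]
grip_width: 0.0004
grip_force: 0.0
```

```bash
python3 - <<'E'
from h import *
c=cam("scene");t=cam("top")
a=cv2.resize(c["frame"][150:240,220:320,::-1],None,fx=4,fy=4,interpolation=cv2.INTER_CUBIC)
b=cv2.resize(t["frame"][120:210,230:330,::-1],None,fx=4,fy=4,interpolation=cv2.INTER_CUBIC)
cv2.imwrite("pics/g3.png",np.hstack([a,b]))
E
```

```text
(no output)
```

View pics/g3.png

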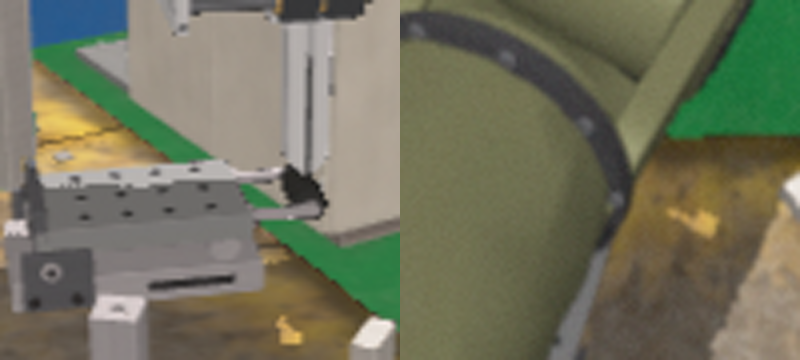

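```bash
python3 - <<'E'
from h import *
c=cam("scene");V=cloud(c);F=c["frame"]
for v in range(165,206,2):
    print(v,[(u,V[v,u].round(3).tolist(),int(F[v,u].mean())) for u in (293,296,299)])
E
```

```text
165 [(293, [0.561, -0.297, 0.128], 175), (296, [0.569, -0.298, 0.127], 154), (299, [0.573, -0.303, 0.128], 173)]
167 [(293, [0.561, -0.297, 0.123], 175), (296, [0.567, -0.301, 0.123], 135), (299, [0.575, -0.3, 0.122], 175)]
169 [(293, [0.562, -0.296, 0.118], 175), (296, [0.568, -0.299, 0.118], 134), (299, [0.574, -0.302, 0.118], 175)]
171 [(293, [0.563, -0.295, 0.113], 174), (296, [0.567, -0.3, 0.114], 135), (299, [0.575, -0.301, 0.112], 175)]
173 [(293, [0.561, -0.297, 0.109], 175), (296, [0.569, -0.298, 0.107], 134), (299, [0.575, -0.301, 0.107], 174)]
175 [(293, [0.562, -0.297, 0.104], 175), (296, [0.569, -0.298, 0.103], 135), (299, [0.575, -0.301, 0.103], 175)]
177 [(293, [0.562, -0.297, 0.099], 175), (296, [0.569, -0.298, 0.098], 119), (299, [0.574, -0.302, 0.098], 174)]
179 [(293, [0.563, -0.296, 0.093], 174), (296, [0.57, -0.297, 0.092], 118), (299, [0.575, -0.302, 0.093], 175)]
181 [(293, [0.561, -0.298, 0.089], 175), (296, [0.569, -0.298, 0.088], 118), (299, [0.575, -0.301, 0.088], 175)]
183 [(293, [0.562, -0.297, 0.084], 174), (296, [0.57, -0.298, 0.083], 118), (299, [0.576
[... 545 characters left out ...]
 (299, [1.344, 0.836, -0.567], 147)]
195 [(293, [0.566, -0.292, 0.051], 40), (296, [0.571, -0.297, 0.052], 38), (299, [1.35, 0.844, -0.586], 120)]
197 [(293, [0.562, -0.298, 0.049], 40), (296, [0.564, -0.308, 0.052], 42), (299, [0.572, -0.308, 0.051], 41)]
199 [(293, [0.559, -0.302, 0.046], 39), (296, [0.562, -0.31, 0.049], 46), (299, [0.571, -0.31, 0.047], 46)]
201 [(293, [0.553, -0.312, 0.046], 100), (296, [0.56, -0.314, 0.046], 132), (299, [0.567, -0.316, 0.045], 104)]
203 [(293, [0.551, -0.315, 0.044], 141), (296, [0.558, -0.316, 0.042], 134), (299, [0.567, -0.317, 0.04], 113)]
205 [(293, [1.386, 0.967, -0.719], 81), (296, [1.351, 0.877, -0.672], 122), (299, [1.354, 0.847, -0.659], 149)]
```

```bash
python3 - <<'E'
from h import *
d=np.load("/tmp/scene0.npz");V=d["W"]
m=(np.hypot(V[...,0]-.144,V[...,1]-.53)<.09)&(V[...,2]>.05)
P=V[m]; i=np.argsort(P[:,2])[:25]; print(P[i].round(3).tolist())
c=cam("scene");V=cloud(c); o=get_obs(); print(o["ee_pos"],o["qpos"])
m=(np.hypot(V[...,0]-.5737,V[...,1]+.29)<.03)&(V[...,2]>.1)&(V[...,2]<.14); print(V[m].mean(0), V[m].min(0),V[m].max(0))
E
```

```text
[[0.139, 0.482, 0.207], [0.133, 0.484, 0.207], [0.136, 0.481, 0.207], [0.13, 0.482, 0.208], [0.124, 0.484, 0.208], [0.127, 0.481, 0.208], [0.159, 0.577, 0.209], [0.162, 0.574, 0.209], [0.156, 0.577, 0.209], [0.152, 0.579, 0.209], [0.165, 0.57, 0.209], [0.149, 0.574, 0.21], [0.14, 0.476, 0.211], [0.134, 0.477, 0.211], [0.131, 0.477, 0.212], [0.125, 0.48, 0.212], [0.166, 0.577, 0.212], [0.122, 0.48, 0.212], [0.128, 0.473, 0.212], [0.156, 0.578, 0.212], [0.163, 0.573, 0.213], [0.137, 0.464, 0.213], [0.159, 0.57, 0.213], [0.153, 0.574, 0.213], [0.14, 0.479, 0.214]]
[ 0.57374559 -0.29048496  0.02142027] [-5.25611148e-01  6.49083275e-01  1.36964588e+00 -8.82971947e-06
  1.12286240e+00 -2.02189733e-01]
[ 0.56837698 -0.29769077  0.12040581] [ 0.55695408 -0.30464856  0.10036625] [ 0.58312763 -0.28113887  0.13982612]
```

The depth map puts the real fingertips 39-40 mm above the reported TCP: 0.061 against 0.021 now, and 0.207 against 0.169 at the start. I'll take tip z = reported z + 0.039 from here, so gripping the handle needs a reported z of -0.016.

>>> send_rows(rows=[{"dx": 0, "dy": 0, "dz": 0, "roll": 0, "jaw": 0.06}, {"dx": 0, "dy": 0, "dz": 0, "roll": 0, "jaw": 0.06}, {"dx": 0, "dy": 0, "dz": 0, "roll": 0, "jaw": 0.06}, {"dx": 0, "dy": 0, "dz": 0, "roll": 0, "jaw": 0.06}, {"dx": 0, "dy": 0, "dz": 0, "roll": 0, "jaw": 0.06}, {"dx": 0, "dy": 0, "dz": 0, "roll": 0, "jaw": 0.06}, {"dx": 0, "dy": 0, "dz": 7, "roll": 0, "jaw": 0.06}, {"dx": 0, "dy": 0, "dz": 10, "roll": 0, "jaw": 0.06}, {"dx": 0, "dy": 0, "dz": 10, "roll": 0, "jaw": 0.06}, {"dx": 0, "dy": 0, "dz": 10, "roll": 0, "jaw": 0.06}, {"dx": 0, "dy": 0, "dz": 0, "roll": 0, "jaw": 0.06}, {"dx": 0, "dy": 0, "dz": 0, "roll": 0, "jaw": 0.06}])

```text
time_s: 10.3
ee_pos: [0.5733, -0.2902, -0.0166]
eef_rot: [-3.14, -0.0, 1.247]
force: [0.3, 0.6, -0.1]
grip_width: 0.0441
grip_force: 0.0
```

>>> send_rows(rows=[{"dx": 0, "dy": 0, "dz": 0, "roll": 0, "jaw": 1}, {"dx": 0, "dy": 0, "dz": 0, "roll": 0, "jaw": 1}, {"dx": 0, "dy": 0, "dz": 0, "roll": 0, "jaw": 1}, {"dx": 0, "dy": 0, "dz": 0, "roll": 0, "jaw": 1}, {"dx": 0, "dy": 0, "dz": 0, "roll": 0, "jaw": 1}, {"dx": 0, "dy": 0, "dz": 0, "roll": 0, "jaw": 1}, {"dx": 0, "dy": 0, "dz": 0, "roll": 0, "jaw": 1}], force=40)

```text
time_s: 10.88
ee_pos: [0.5737, -0.2905, -0.0152]
eef_rot: [3.142, 0.0, 1.247]
force: [-3.0, 0.9, 4.4]
grip_width: 0.019
grip_force: 40.0
```

Gripped (19 mm, 40 N). Swing up.

>>> send_rows(rows=[{"dx": 0, "dy": -0.5, "dz": -4.6, "roll": 0, "jaw": 1}, {"dx": 0, "dy": -1.6, "dz": -10.7, "roll": 0, "jaw": 1}, {"dx": 0, "dy": -2.4, "dz": -10.6, "roll": 0, "jaw": 1}, {"dx": 0, "dy": -3.1, "dz": -10.4, "roll": 0, "jaw": 1}, {"dx": 0, "dy": -3.8, "dz": -10.1, "roll": 0, "jaw": 1}, {"dx": 0, "dy": -4.5, "dz": -9.8, "roll": 0, "jaw": 1}, {"dx": 0, "dy": -5.2, "dz": -9.5, "roll": 0, "jaw": 1}, {"dx": 0, "dy": -5.8, "dz": -9.1, "roll": 0, "jaw": 1}, {"dx": 0, "dy": -6.5, "dz": -8.7, "roll": 0, "jaw": 1}, {"dx": 0, "dy": -7, "dz": -8.2, "roll": 0, "jaw": 1}, {"dx": 0, "dy": -7.6, "dz": -7.7, "roll": 0, "jaw": 1}, {"dx": 0, "dy": 0, "dz": 0, "roll": 0, "jaw": 1}])

```text
time_s: 11.88
ee_pos: [0.5272, -0.2747, 0.0854]
eef_rot: [3.141, -0.0, 1.247]
force: [1.4, 1.3, -0.6]
grip_width: 0.0192
grip_force: 40.0
```

>>> send_rows(rows=[{"dx": 0, "dy": -7.9, "dz": -6.9, "roll": 0, "jaw": 1}, {"dx": 0, "dy": -8.3, "dz": -6.4, "roll": 0, "jaw": 1}, {"dx": 0, "dy": -8.8, "dz": -5.8, "roll": 0, "jaw": 1}, {"dx": 0, "dy": -9.1, "dz": -5.2, "roll": 0, "jaw": 1}, {"dx": 0, "dy": -9.5, "dz": -4.6, "roll": 0, "jaw": 1}, {"dx": 0, "dy": -9.7, "dz": -3.9, "roll": 0, "jaw": 1}, {"dx": 0, "dy": -10, "dz": -3.3, "roll": 0, "jaw": 1}, {"dx": 0, "dy": -10.2, "dz": -2.6, "roll": 0, "jaw": 1}, {"dx": 0, "dy": -10.3, "dz": -1.9, "roll": 0, "jaw": 1}, {"dx": 0, "dy": -10.4, "dz": -1.2, "roll": 0, "jaw": 1}, {"dx": 0, "dy": -10.5, "dz": -0.4, "roll": 0, "jaw": 1}, {"dx": 0, "dy": -10.5, "dz": 0.3, "roll": 0, "jaw": 1}])

```text
time_s: 12.88
ee_pos: [0.4181, -0.2377, 0.126]
eef_rot: [-3.141, -0.001, 1.247]
force: [3.1, 5.1, 1.7]
grip_width: 0.0189
grip_force: 40.0
```

>>> send_rows(rows=[{"dx": 0, "dy": 0, "dz": 0, "roll": 0, "jaw": 1}, {"dx": 0, "dy": 0, "dz": 0, "roll": 0, "jaw": 1}, {"dx": 0, "dy": 0, "dz": 0, "roll": 0, "jaw": 1}])

```text
time_s: 13.13
ee_pos: [0.4182, -0.2378, 0.1259]
eef_rot: [-3.141, -0.001, 1.247]
force: [0.1, 6.2, 4.4]
grip_width: 0.0193
grip_force: 40.0
```

Upright at about 1.55 rad. I'll release, rise, and move above the tall block.

>>> send_rows(rows=[{"dx": 0, "dy": 0, "dz": 0, "roll": 0, "jaw": 0.06}, {"dx": 0, "dy": 0, "dz": 0, "roll": 0, "jaw": 0.06}, {"dx": 0, "dy": 0, "dz": 0, "roll": 0, "jaw": 0.06}, {"dx": 0, "dy": 0, "dz": 0, "roll": 0, "jaw": 0.06}, {"dx": 0, "dy": 0, "dz": 0, "roll": 0, "jaw": 0.06}, {"dx": 0, "dy": 0, "dz": -10, "roll": 0, "jaw": 0.06}, {"dx": 0, "dy": 0, "dz": -20, "roll": 0, "jaw": 0.06}, {"dx": 0, "dy": 0, "dz": -30, "roll": 0, "jaw": 0.06}, {"dx": 0, "dy": 0, "dz": -30, "roll": 0, "jaw": 0.06}, {"dx": 0, "dy": 0, "dz": -30, "roll": 0, "jaw": 0.06}, {"dx": 0, "dy": 0, "dz": 0, "roll": 0, "jaw": 0.06}])

```text
time_s: 14.05
ee_pos: [0.4204, -0.2395, 0.2521]
eef_rot: [3.133, 0.002, 1.247]
force: [0.4, 0.1, 0.2]
grip_width: 0.0444
grip_force: 0.0
```

>>> send_rows(rows=[{"dx": -26.1, "dy": 7.3, "dz": 0, "roll": 0, "jaw": 0.06}, {"dx": -26.1, "dy": 7.3, "dz": 0, "roll": 0, "jaw": 0.06}, {"dx": -26.1, "dy": 7.3, "dz": 0, "roll": 0, "jaw": 0.06}, {"dx": -26.1, "dy": 7.3, "dz": 0, "roll": 0, "jaw": 0.06}, {"dx": -26.1, "dy": 7.3, "dz": 0, "roll": 0, "jaw": 0.06}, {"dx": 0, "dy": 0, "dz": 0, "roll": 7, "jaw": 0.06}, {"dx": 0, "dy": 0, "dz": 0, "roll": 7, "jaw": 0.06}, {"dx": 0, "dy": 0, "dz": 0, "roll": 7, "jaw": 0.06}, {"dx": 0, "dy": 0, "dz": 0, "roll": 0, "jaw": 0.06}, {"dx": 0, "dy": 0, "dz": 0, "roll": 0, "jaw": 0.06}])

```text
time_s: 14.88
ee_pos: [0.4121, -0.3739, 0.2459]
eef_rot: [3.142, 0.0, 0.885]
force: [0.2, -0.5, 0.3]
grip_width: 0.0442
grip_force: 0.0
```

```bash
python3 - <<'E'
from h import *
c=cam("scene"); save(c,"up.png",(200,110,140,115),5)
V=cloud(c)
q=V[...,:2]-np.array([.4276,-.2413]);ex=np.array([.9483,-.3173]);ey=np.array([.3173,.9483]);A=q@ex*1000;B=q@ey*1000;F=c["frame"].astype(int)
m=(abs(A)<60)&(abs(B)<30)&(F.max(-1)<75)&(V[...,2]>.14)&(V[...,2]<.21);print(m.sum(),A[m].mean(),V[m][:,2].mean())
m=(np.hypot(V[...,0]-.4112,V[...,1]+.3732)<.035)&(V[...,2]>.044)&(V[...,2]<.056);print(V[m].mean(0),cv2.minAreaRect((V[m][:,:2]*1000).astype(np.float32)))
print(get_obs()["ee_pos"],get_obs()["eef_rot"])
E
```

```text
70 -10.733861120536414 0.18936763073912974
[ 0.40939852 -0.37529798  0.0488768 ] ((410.506103515625, -373.3480224609375), (26.122299194335938, 24.661489486694336), 54.367252349853516)
[ 0.4121187  -0.3738646   0.24593415] [3.14148092e+00 5.85127379e-05 8.85423943e-01]
```

View pics/up.png

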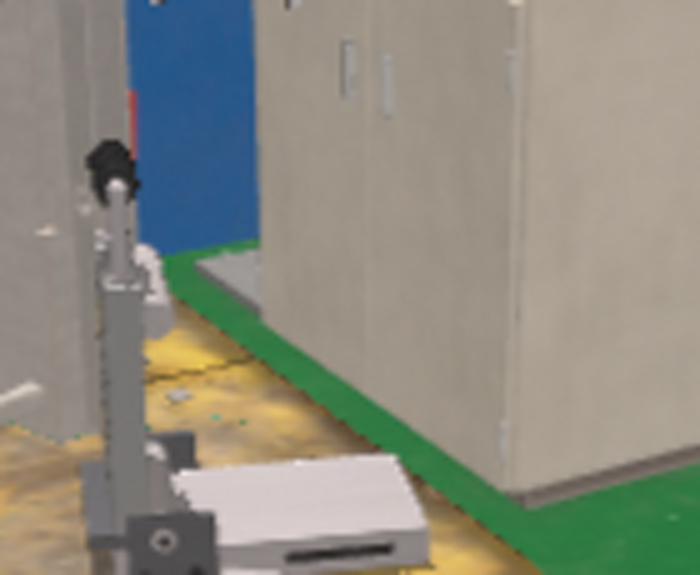

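The crop shows the plate upright, handle at (112,170). I'll lower onto the tall block and grip it.

>>> send_rows(rows=[{"dx": 0, "dy": 0, "dz": 25, "roll": 0, "jaw": 0.06}, {"dx": 0, "dy": 0, "dz": 25, "roll": 0, "jaw": 0.06}, {"dx": 0, "dy": 0, "dz": 25, "roll": 0, "jaw": 0.06}, {"dx": 0, "dy": 0, "dz": 25, "roll": 0, "jaw": 0.06}, {"dx": 0, "dy": 0, "dz": 25, "roll": 0, "jaw": 0.06}, {"dx": 0, "dy": 0, "dz": 25, "roll": 0, "jaw": 0.06}, {"dx": 0, "dy": 0, "dz": 25, "roll": 0, "jaw": 0.06}, {"dx": 0, "dy": 0, "dz": 25, "roll": 0, "jaw": 0.06}, {"dx": 0, "dy": 0, "dz": 25, "roll": 0, "jaw": 0.06}, {"dx": 0, "dy": 0, "dz": 25, "roll": 0, "jaw": 0.06}, {"dx": 0, "dy": 0, "dz": 14, "roll": 0, "jaw": 0.06}, {"dx": 0, "dy": 0, "dz": 10, "roll": 0, "jaw": 0.06}])

```text
time_s: 15.93
ee_pos: [0.4117, -0.3733, -0.0299]
eef_rot: [-3.14, -0.0, 0.885]
force: [0.0, 0.3, -0.2]
grip_width: 0.0442
grip_force: 0.0
```

>>> send_rows(rows=[{"dx": 0, "dy": 0, "dz": 0, "roll": 0, "jaw": 0.06}, {"dx": 0, "dy": 0, "dz": 0, "roll": 0, "jaw": 0.06}, {"dx": 0, "dy": 0, "dz": 0, "roll": 0, "jaw": 0.06}, {"dx": 0, "dy": 0, "dz": 0, "roll": 0, "jaw": 1}, {"dx": 0, "dy": 0, "dz": 0, "roll": 0, "jaw": 1}, {"dx": 0, "dy": 0, "dz": 0, "roll": 0, "jaw": 1}, {"dx": 0, "dy": 0, "dz": 0, "roll": 0, "jaw": 1}, {"dx": 0, "dy": 0, "dz": 0, "roll": 0, "jaw": 1}, {"dx": 0, "dy": 0, "dz": 0, "roll": 0, "jaw": 1}, {"dx": 0, "dy": 0, "dz": 0, "roll": 0, "jaw": 1}], force=30)

```text
time_s: 16.77
ee_pos: [0.4122, -0.374, -0.0278]
eef_rot: [3.141, 0.0, 0.881]
force: [-1.5, 2.0, 6.9]
grip_width: 0.0239
grip_force: 30.0
```

>>> send_rows(rows=[{"dx": 0, "dy": 0, "dz": -10, "roll": 0, "jaw": 1}, {"dx": 0, "dy": 0, "dz": -15, "roll": 0, "jaw": 1}, {"dx": 0, "dy": 0, "dz": -20, "roll": 0, "jaw": 1}, {"dx": 0, "dy": 0, "dz": -15, "roll": 0, "jaw": 1}, {"dx": 5.4, "dy": 14.1, "dz": 0, "roll": 0, "jaw": 1}, {"dx": 5.4, "dy": 14.1, "dz": 0, "roll": 0, "jaw": 1}, {"dx": 5.4, "dy": 14.1, "dz": 0, "roll": 0, "jaw": 1}, {"dx": 5.4, "dy": 14.1, "dz": 0, "roll": 0, "jaw": 1}, {"dx": 0, "dy": 0, "dz": 0, "roll": 6.9, "jaw": 1}, {"dx": 0, "dy": 0, "dz": 0, "roll": 6.9, "jaw": 1}, {"dx": 0, "dy": 0, "dz": 0, "roll": 6.9, "jaw": 1}, {"dx": 0, "dy": 0, "dz": 0, "roll": 6.9, "jaw": 1}])

```text
time_s: 17.77
ee_pos: [0.4694, -0.3931, 0.032]
eef_rot: [-3.141, 0.0, 0.393]
force: [-0.5, -0.1, -2.2]
grip_width: 0.0239
grip_force: 30.0
```

>>> send_rows(rows=[{"dx": 0, "dy": 0, "dz": 0, "roll": 6.9, "jaw": 1}, {"dx": 0, "dy": 0, "dz": 0, "roll": 6.9, "jaw": 1}, {"dx": 0, "dy": 0, "dz": 0, "roll": 6.9, "jaw": 1}, {"dx": 0, "dy": 0, "dz": 0, "roll": 6.9, "jaw": 1}, {"dx": 0, "dy": 0, "dz": 0, "roll": 6.9, "jaw": 1}, {"dx": 0, "dy": 0, "dz": 0, "roll": 6.9, "jaw": 1}, {"dx": 0, "dy": 0, "dz": 0, "roll": 0, "jaw": 1}, {"dx": 0, "dy": 0, "dz": 0, "roll": 0, "jaw": 1}])

```text
time_s: 18.43
ee_pos: [0.4694, -0.3931, 0.032]
eef_rot: [-3.142, 0.0, -0.32]
force: [-0.3, -0.5, -1.2]
grip_width: 0.0246
grip_force: 30.0
```

>>> send_rows(rows=[{"dx": -0.2, "dy": -14, "dz": 0, "roll": 0, "jaw": 1}, {"dx": -0.2, "dy": -22, "dz": 0, "roll": 0, "jaw": 1}, {"dx": -0.2, "dy": -25, "dz": 0, "roll": 0, "jaw": 1}, {"dx": -0.2, "dy": -25, "dz": 0, "roll": 0, "jaw": 1}, {"dx": -0.2, "dy": -25, "dz": 0, "roll": 0, "jaw": 1}, {"dx": -0.2, "dy": -19.7, "dz": 0, "roll": 0, "jaw": 1}, {"dx": 0, "dy": 0, "dz": 0, "roll": 0, "jaw": 1}, {"dx": 0, "dy": 0, "dz": 0, "roll": 0, "jaw": 1}, {"dx": 0, "dy": 0, "dz": 0, "roll": 0, "jaw": 1}])

```text
time_s: 19.18
ee_pos: [0.5098, -0.2689, 0.0319]
eef_rot: [3.141, -0.0, -0.321]
force: [0.4, -0.1, -2.4]
grip_width: 0.024
grip_force: 30.0
```

>>> send_rows(rows=[{"dx": 0, "dy": 0, "dz": 8, "roll": 0, "jaw": 1}, {"dx": 0, "dy": 0, "dz": 9, "roll": 0, "jaw": 1}, {"dx": 0, "dy": 0, "dz": 9, "roll": 0, "jaw": 1}, {"dx": 0, "dy": 0, "dz": 6, "roll": 0, "jaw": 1}, {"dx": 0, "dy": 0, "dz": 3, "roll": 0, "jaw": 1}, {"dx": 0, "dy": 0, "dz": 2, "roll": 0, "jaw": 1}, {"dx": 0, "dy": 0, "dz": 0, "roll": 0, "jaw": 1}, {"dx": 0, "dy": 0, "dz": 0, "roll": 0, "jaw": 1}])

```text
time_s: 19.85
ee_pos: [0.5099, -0.269, -0.0051]
eef_rot: [3.142, -0.0, -0.323]
force: [-0.5, -0.7, -2.3]
grip_width: 0.0241
grip_force: 30.0
```

>>> send_rows(rows=[{"dx": 0, "dy": 0, "dz": 1, "roll": 0, "jaw": 1}, {"dx": 0, "dy": 0, "dz": 1, "roll": 0, "jaw": 1}, {"dx": 0, "dy": 0, "dz": 0.7, "roll": 0, "jaw": 1}, {"dx": 0, "dy": 0, "dz": 0, "roll": 0, "jaw": 1}, {"dx": 0, "dy": 0, "dz": 0, "roll": 0, "jaw": 1}])

```text
time_s: 20.27
ee_pos: [0.5099, -0.2689, -0.0078]
eef_rot: [3.142, -0.0, -0.323]
force: [-0.2, 0.3, -0.5]
grip_width: 0.0233
grip_force: 30.0
```

>>> send_rows(rows=[{"dx": 0, "dy": 0, "dz": 0, "roll": 0, "jaw": 0.06}, {"dx": 0, "dy": 0, "dz": 0, "roll": 0, "jaw": 0.06}, {"dx": 0, "dy": 0, "dz": 0, "roll": 0, "jaw": 0.06}, {"dx": 0, "dy": 0, "dz": 0, "roll": 0, "jaw": 0.06}, {"dx": 0, "dy": 0, "dz": -8, "roll": 0, "jaw": 0.06}, {"dx": 0, "dy": 0, "dz": -20, "roll": 0, "jaw": 0.06}, {"dx": 0, "dy": 0, "dz": -38, "roll": 0, "jaw": 0.06}, {"dx": 0, "dy": 0, "dz": -38, "roll": 0, "jaw": 0.06}, {"dx": 0, "dy": 0, "dz": -38, "roll": 0, "jaw": 0.06}, {"dx": 0, "dy": 0, "dz": -38, "roll": 0, "jaw": 0.06}, {"dx": 0, "dy": 0, "dz": -38, "roll": 0, "jaw": 0.06}, {"dx": 0, "dy": 0, "dz": -36, "roll": 0, "jaw": 0.06}])

```text
time_s: 21.27
ee_pos: [0.5095, -0.2686, 0.2492]
eef_rot: [3.141, -0.001, -0.323]
force: [0.2, 0.4, -0.4]
grip_width: 0.0443
grip_force: 0.0
```

>>> send_rows(rows=[{"dx": 0, "dy": 0, "dz": 0, "roll": -7, "jaw": 0.06}, {"dx": 0, "dy": 0, "dz": 0, "roll": -7, "jaw": 0.06}, {"dx": 0, "dy": 0, "dz": 0, "roll": -7, "jaw": 0.06}, {"dx": 0, "dy": 0, "dz": 0, "roll": -7, "jaw": 0.06}, {"dx": 0, "dy": 0, "dz": 0, "roll": -7, "jaw": 0.06}, {"dx": 0, "dy": 0, "dz": 0, "roll": -7, "jaw": 0.06}, {"dx": 0, "dy": 0, "dz": 0, "roll": -7, "jaw": 0.06}, {"dx": 0, "dy": 0, "dz": 0, "roll": -7, "jaw": 0.06}, {"dx": 0, "dy": 0, "dz": 0, "roll": -7, "jaw": 0.06}, {"dx": 0, "dy": 0, "dz": 0, "roll": -7, "jaw": 0.06}, {"dx": 0, "dy": 0, "dz": 0, "roll": -7, "jaw": 0.06}, {"dx": 0, "dy": 0, "dz": 0, "roll": -7, "jaw": 0.06}])

```text
time_s: 22.27
ee_pos: [0.5097, -0.2688, 0.2467]
eef_rot: [3.141, 0.0, 1.149]
force: [0.6, -0.3, -1.0]
grip_width: 0.0444
grip_force: 0.0
```

>>> send_rows(rows=[{"dx": 0, "dy": 0, "dz": 0, "roll": -6, "jaw": 0.06}, {"dx": 0, "dy": 0, "dz": 0, "roll": 0, "jaw": 0.06}, {"dx": 0, "dy": 0, "dz": 0, "roll": 0, "jaw": 0.06}])

```text
time_s: 22.52
ee_pos: [0.5097, -0.2688, 0.2465]
eef_rot: [3.141, 0.0, 1.244]
force: [0.6, -0.0, 0.6]
grip_width: 0.0444
grip_force: 0.0
```

```bash
python3 - <<'E'
from h import *
c=cam("scene"); save(c,"blk.png",(220,150,110,90),5)
V=cloud(c)
q=V[...,:2]-np.array([.4276,-.2413]);ex=np.array([.9483,-.3173]);ey=np.array([.3173,.9483]);A=q@ex*1000;B=q@ey*1000;F=c["frame"].astype(int)
m=(abs(A)<60)&(abs(B)<30)&(F.max(-1)<75)&(V[...,2]>.14)&(V[...,2]<.21);print("handle",m.sum(),A[m].mean(),V[m][:,2].mean())
m=(abs(A-86)<30)&(abs(B)<30)&(V[...,2]>.066)&(V[...,2]<.076);print("block",A[m].min(),A[m].max(),B[m].min(),B[m].max(),np.median(V[m][:,2]))
print(get_obs()["ee_pos"],get_obs()["eef_rot"])
E
```

```text
handle 75 -10.876359517997999 0.18924258835555785
block 75.1664849129909 98.58993262166305 -15.568268466452068 13.25915881675675 0.06976995463875309
[ 0.50974275 -0.26880677  0.24638616] [3.14131752e+00 3.28939382e-05 1.24355603e+00]
```

View pics/blk.png

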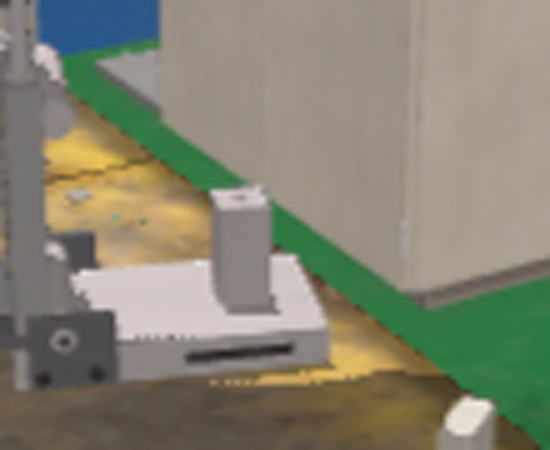

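The block stands upright on the base at (242,250), centred at a = 87 mm and level with the middle line. I'll regrip the handle.

>>> send_rows(rows=[{"dx": 0, "dy": -24.2, "dz": 0, "roll": 0, "jaw": 0.06}, {"dx": 0, "dy": -24.2, "dz": 0, "roll": 0, "jaw": 0.06}, {"dx": 0, "dy": -24.2, "dz": 0, "roll": 0, "jaw": 0.06}, {"dx": 0, "dy": -24.2, "dz": 0, "roll": 0, "jaw": 0.06}, {"dx": 0, "dy": 0, "dz": 0, "roll": 0, "jaw": 0.06}, {"dx": 0, "dy": 0, "dz": 0, "roll": 0, "jaw": 0.06}, {"dx": 0, "dy": 0, "dz": 0, "roll": 0, "jaw": 0.06}])

```text
time_s: 23.15
ee_pos: [0.4185, -0.2383, 0.2463]
eef_rot: [3.141, 0.0, 1.246]
force: [-0.1, -0.2, 0.3]
grip_width: 0.0442
grip_force: 0.0
```

>>> send_rows(rows=[{"dx": 0, "dy": 0, "dz": 20, "roll": 0, "jaw": 0.06}, {"dx": 0, "dy": 0, "dz": 25, "roll": 0, "jaw": 0.06}, {"dx": 0, "dy": 0, "dz": 25, "roll": 0, "jaw": 0.06}, {"dx": 0, "dy": 0, "dz": 25, "roll": 0, "jaw": 0.06}, {"dx": 0, "dy": 0, "dz": 15, "roll": 0, "jaw": 0.06}, {"dx": 0, "dy": 0, "dz": 10, "roll": 0, "jaw": 0.06}, {"dx": 0, "dy": 0, "dz": 0, "roll": 0, "jaw": 0.06}, {"dx": 0, "dy": 0, "dz": 0, "roll": 0, "jaw": 0.06}])

```text
time_s: 23.82
ee_pos: [0.4185, -0.2383, 0.1263]
eef_rot: [-3.141, -0.0, 1.247]
force: [-0.2, -0.6, -0.7]
grip_width: 0.044
grip_force: 0.0
```

>>> send_rows(rows=[{"dx": 0, "dy": 0, "dz": 0, "roll": 0, "jaw": 1}, {"dx": 0, "dy": 0, "dz": 0, "roll": 0, "jaw": 1}, {"dx": 0, "dy": 0, "dz": 0, "roll": 0, "jaw": 1}, {"dx": 0, "dy": 0, "dz": 0, "roll": 0, "jaw": 1}, {"dx": 0, "dy": 0, "dz": 0, "roll": 0, "jaw": 1}, {"dx": 0, "dy": 0, "dz": 0, "roll": 0, "jaw": 1}, {"dx": 0, "dy": 0, "dz": 0, "roll": 0, "jaw": 1}], force=40)

```text
time_s: 24.4
ee_pos: [0.4182, -0.2382, 0.1265]
eef_rot: [3.141, 0.0, 1.247]
force: [0.0, 0.5, 6.0]
grip_width: 0.0189
grip_force: 40.0
```

```bash
python3 - <<'E'
import numpy as np
f=lambda t:np.c_[154*np.cos(t)-13*np.sin(t),154*np.sin(t)+13*np.cos(t)]
for t in(np.linspace(1.55,.9,13),np.r_[np.linspace(.9,.56,9),.54,.53,.524]):
  d=np.diff(f(np.array(t)),axis=0); print(t[-1],f(np.array([t[-1]]))); print(np.c_[d[:,0],-d[:,1]].round(1).tolist())
E
```

```text
0.9 [[ 85.54468529 128.71327367]]
[[8.4, -0.3], [8.4, 0.1], [8.3, 0.6], [8.3, 1.1], [8.2, 1.5], [8.1, 1.9], [8.0, 2.4], [7.9, 2.8], [7.7, 3.2], [7.5, 3.6], [7.3, 4.1], [7.1, 4.4]]
0.524 [[126.83249058  88.30922565]]
[[5.4, 3.8], [5.2, 4.0], [5.1, 4.2], [4.9, 4.4], [4.7, 4.6], [4.5, 4.8], [4.3, 5.0], [4.1, 5.2], [1.8, 2.5], [0.9, 1.3], [0.5, 0.8]]
```

>>> send_rows(rows=[{"dx": 0, "dy": 8.4, "dz": -0.3, "roll": 0, "jaw": 1}, {"dx": 0, "dy": 8.4, "dz": 0.1, "roll": 0, "jaw": 1}, {"dx": 0, "dy": 8.3, "dz": 0.6, "roll": 0, "jaw": 1}, {"dx": 0, "dy": 8.3, "dz": 1.1, "roll": 0, "jaw": 1}, {"dx": 0, "dy": 8.2, "dz": 1.5, "roll": 0, "jaw": 1}, {"dx": 0, "dy": 8.1, "dz": 1.9, "roll": 0, "jaw": 1}, {"dx": 0, "dy": 8, "dz": 2.4, "roll": 0, "jaw": 1}, {"dx": 0, "dy": 7.9, "dz": 2.8, "roll": 0, "jaw": 1}, {"dx": 0, "dy": 7.7, "dz": 3.2, "roll": 0, "jaw": 1}, {"dx": 0, "dy": 7.5, "dz": 3.6, "roll": 0, "jaw": 1}, {"dx": 0, "dy": 7.3, "dz": 4.1, "roll": 0, "jaw": 1}, {"dx": 0, "dy": 7.1, "dz": 4.4, "roll": 0, "jaw": 1}])

```text
time_s: 25.4
ee_pos: [0.5094, -0.2691, 0.1006]
eef_rot: [3.14, 0.001, 1.247]
force: [0.2, -4.5, 4.7]
grip_width: 0.0186
grip_force: 40.0
```

>>> send_rows(rows=[{"dx": 0, "dy": 5.4, "dz": 3.8, "roll": 0, "jaw": 1}, {"dx": 0, "dy": 5.2, "dz": 4, "roll": 0, "jaw": 1}, {"dx": 0, "dy": 5.1, "dz": 4.2, "roll": 0, "jaw": 1}, {"dx": 0, "dy": 4.9, "dz": 4.4, "roll": 0, "jaw": 1}, {"dx": 0, "dy": 4.7, "dz": 4.6, "roll": 0, "jaw": 1}, {"dx": 0, "dy": 4.5, "dz": 4.8, "roll": 0, "jaw": 1}, {"dx": 0, "dy": 4.3, "dz": 5, "roll": 0, "jaw": 1}, {"dx": 0, "dy": 4.1, "dz": 5.2, "roll": 0, "jaw": 1}, {"dx": 0, "dy": 0, "dz": 0, "roll": 0, "jaw": 1}, {"dx": 0, "dy": 0, "dz": 0, "roll": 0, "jaw": 1}, {"dx": 0, "dy": 0, "dz": 0, "roll": 0, "jaw": 1}])

```text
time_s: 26.32
ee_pos: [0.5454, -0.2813, 0.0643]
eef_rot: [3.14, 0.001, 1.247]
force: [4.3, -6.9, 2.4]
grip_width: 0.0193
grip_force: 40.0
```

>>> send_rows(rows=[{"dx": 0.5, "dy": 1.0, "dz": 1.4, "roll": 0, "jaw": 1}, {"dx": 0.5, "dy": 0.9, "dz": 1.2, "roll": 0, "jaw": 1}, {"dx": 0, "dy": 0.7, "dz": 1, "roll": 0, "jaw": 1}, {"dx": 0, "dy": 0, "dz": 0, "roll": 0, "jaw": 1}, {"dx": 0, "dy": 0, "dz": 0, "roll": 0, "jaw": 1}])

```text
time_s: 26.73
ee_pos: [0.5478, -0.2821, 0.0608]
eef_rot: [3.14, 0.002, 1.247]
force: [2.7, -11.1, 0.5]
grip_width: 0.0188
grip_force: 40.0
```

>>> send_rows(rows=[{"dx": 0, "dy": 0.6, "dz": 0.9, "roll": 0, "jaw": 1}, {"dx": 0, "dy": 0, "dz": 0, "roll": 0, "jaw": 1}, {"dx": 0, "dy": 0, "dz": 0, "roll": 0, "jaw": 1}])

```text
time_s: 26.98
ee_pos: [0.5481, -0.2822, 0.0603]
eef_rot: [3.14, 0.002, 1.247]
force: [-2.4, -10.6, 5.7]
grip_width: 0.0193
grip_force: 40.0
```

```bash
cat > tilt.py <<'E'
from h import *
c=cam("scene");V=cloud(c)
q=V[...,:2]-np.array([.4276,-.2413]);ex=np.array([.9483,-.3173]);ey=np.array([.3173,.9483]);A=q@ex*1000;B=q@ey*1000;Z=V[...,2]*1000-29
a=A*np.cos(.5236)+Z*np.sin(.5236); b=-A*np.sin(.5236)+Z*np.cos(.5236)
m=(a>12)&(a<110)&(abs(B)<32)&(abs(b-21)<6); p=np.polyfit(a[m],b[m],1); print(m.sum(),"angle",30+np.degrees(np.arctan(p[0])),"b at 60",np.polyval(p,60))
m=(abs(A-86)<25)&(abs(B)<25)&(Z>35-0)&(Z<43)&(b<0)
print("block", m.sum(), A[m].mean() if m.any() else 0)
o=get_obs();print(o["ee_pos"],o["force"])
E
python3 tilt.py
```

```text
483 angle 29.903836212203384 b at 60 21.417974158637477
block 3 78.20581574826247
[ 0.54807129 -0.28224472  0.06034076] [-0.67618416 -9.28848516  6.50571125]
```

>>> send_rows(rows=[{"dx": -1, "dy": 0.4, "dz": 0.6, "roll": 0, "jaw": 1}, {"dx": -0.8, "dy": 0, "dz": 0, "roll": 0, "jaw": 1}, {"dx": 0, "dy": 0, "dz": 0, "roll": 0, "jaw": 1}])

```text
time_s: 27.28
ee_pos: [0.5482, -0.2824, 0.0601]
eef_rot: [3.141, -0.0, 1.247]
force: [-2.8, 1.5, 12.1]
grip_width: 0.0189
grip_force: 40.0
```

Roller contact: 12 N up, measured angle 29.9°. I'll open only to 28 mm so the inner finger clears the plate end, then rise.

>>> send_rows(rows=[{"dx": 0, "dy": 0, "dz": 0, "roll": 0, "jaw": 0.4}, {"dx": 0, "dy": 0, "dz": 0, "roll": 0, "jaw": 0.4}, {"dx": 0, "dy": 0, "dz": 0, "roll": 0, "jaw": 0.4}, {"dx": 0, "dy": 0, "dz": 0, "roll": 0, "jaw": 0.4}, {"dx": 0, "dy": 0, "dz": -6, "roll": 0, "jaw": 0.4}, {"dx": 0, "dy": 0, "dz": -12, "roll": 0, "jaw": 0.4}, {"dx": 0, "dy": 0, "dz": -15, "roll": 0, "jaw": 0.4}, {"dx": 0, "dy": 0, "dz": -25, "roll": 0, "jaw": 0.4}, {"dx": 0, "dy": 0, "dz": -30, "roll": 0, "jaw": 0.4}, {"dx": 0, "dy": 0, "dz": -30, "roll": 0, "jaw": 0.4}, {"dx": 0, "dy": 0, "dz": 0, "roll": 0, "jaw": 0.4}, {"dx": 0, "dy": 0, "dz": 0, "roll": 0, "jaw": 0.4}])

```text
time_s: 28.28
ee_pos: [0.5483, -0.2827, 0.1802]
eef_rot: [3.138, 0.001, 1.247]
force: [-1.3, 0.6, -0.7]
grip_width: 0.0281
grip_force: 0.0
```

```bash
python3 tilt.py; python3 - <<'E'
from h import *
c=cam("scene");V=cloud(c)
m=(np.hypot(V[...,0]-.3245,V[...,1]+.309)<.045)&(V[...,2]>.012)&(V[...,2]<.04);print(m.sum(),cv2.minAreaRect((V[m][:,:2]*1000).astype(np.float32)))
E
```

```text
480 angle 29.90663103780196 b at 60 21.49338676840245
block 1 79.23367283084357
[ 0.54767083 -0.28242     0.17823925] [-0.55464735  0.14485358 -1.07842156]
357 ((323.3275146484375, -308.4668273925781), (49.522945404052734, 39.73769760131836), 2.015488386154175)
```

The plate holds at 29.9° on the block. Now the insert, which I place at (0.324, -0.309) with its long side along world x.

>>> send_rows(rows=[{"dx": -13.7, "dy": -29.1, "dz": 0, "roll": 0, "jaw": -0.25}, {"dx": -13.7, "dy": -29.1, "dz": 0, "roll": 0, "jaw": -0.25}, {"dx": -13.7, "dy": -29.1, "dz": 0, "roll": 0, "jaw": -0.25}, {"dx": -13.7, "dy": -29.1, "dz": 0, "roll": 0, "jaw": -0.25}, {"dx": -13.7, "dy": -29.1, "dz": 0, "roll": 0, "jaw": -0.25}, {"dx": -13.7, "dy": -29.1, "dz": 0, "roll": 0, "jaw": -0.25}, {"dx": -13.7, "dy": -29.1, "dz": 0, "roll": 0, "jaw": -0.25}, {"dx": 0, "dy": 0, "dz": 0, "roll": 7, "jaw": -0.25}, {"dx": 0, "dy": 0, "dz": 0, "roll": 7, "jaw": -0.25}, {"dx": 0, "dy": 0, "dz": 0, "roll": 7, "jaw": -0.25}, {"dx": 0, "dy": 0, "dz": 0, "roll": 7, "jaw": -0.25}, {"dx": 0, "dy": 0, "dz": 0, "roll": 7, "jaw": -0.25}])

```text
time_s: 29.38
ee_pos: [0.3236, -0.3082, 0.1766]
eef_rot: [-3.14, 0.0, 0.63]
force: [-0.1, -0.3, 0.1]
grip_width: 0.0582
grip_force: 0.0
```

>>> send_rows(rows=[{"dx": 0, "dy": 0, "dz": 0, "roll": 7, "jaw": -0.25}, {"dx": 0, "dy": 0, "dz": 0, "roll": 7, "jaw": -0.25}, {"dx": 0, "dy": 0, "dz": 0, "roll": 7, "jaw": -0.25}, {"dx": 0, "dy": 0, "dz": 0, "roll": 7, "jaw": -0.25}, {"dx": 0, "dy": 0, "dz": 0, "roll": 7, "jaw": -0.25}, {"dx": 0, "dy": 0, "dz": 0, "roll": 0.6, "jaw": -0.25}, {"dx": 0, "dy": 0, "dz": 0, "roll": 0, "jaw": -0.25}, {"dx": 0, "dy": 0, "dz": 0, "roll": 0, "jaw": -0.25}, {"dx": 0, "dy": 0, "dz": 0, "roll": 0, "jaw": -0.25}])

```text
time_s: 30.13
ee_pos: [0.324, -0.3085, 0.1773]
eef_rot: [-3.141, 0.0, 0.018]
force: [-0.3, -1.1, -0.3]
grip_width: 0.0589
grip_force: 0.0
```

>>> send_rows(rows=[{"dx": 0, "dy": 0, "dz": 24, "roll": 0, "jaw": -0.25}, {"dx": 0, "dy": 0, "dz": 24, "roll": 0, "jaw": -0.25}, {"dx": 0, "dy": 0, "dz": 24, "roll": 0, "jaw": -0.25}, {"dx": 0, "dy": 0, "dz": 24, "roll": 0, "jaw": -0.25}, {"dx": 0, "dy": 0, "dz": 24, "roll": 0, "jaw": -0.25}, {"dx": 0, "dy": 0, "dz": 24, "roll": 0, "jaw": -0.25}, {"dx": 0, "dy": 0, "dz": 24, "roll": 0, "jaw": -0.25}, {"dx": 0, "dy": 0, "dz": 22, "roll": 0, "jaw": -0.25}, {"dx": 0, "dy": 0, "dz": 13, "roll": 0, "jaw": -0.25}, {"dx": 0, "dy": 0, "dz": 7, "roll": 0, "jaw": -0.25}, {"dx": 0, "dy": 0, "dz": 0, "roll": 0, "jaw": -0.25}, {"dx": 0, "dy": 0, "dz": 0, "roll": 0, "jaw": -0.25}])

```text
time_s: 31.13
ee_pos: [0.3242, -0.3087, -0.0321]
eef_rot: [3.141, -0.0, 0.016]
force: [0.0, 0.2, -0.9]
grip_width: 0.0588
grip_force: 0.0
```

>>> send_rows(rows=[{"dx": 0, "dy": 0, "dz": 0, "roll": 0, "jaw": 1}, {"dx": 0, "dy": 0, "dz": 0, "roll": 0, "jaw": 1}, {"dx": 0, "dy": 0, "dz": 0, "roll": 0, "jaw": 1}, {"dx": 0, "dy": 0, "dz": 0, "roll": 0, "jaw": 1}, {"dx": 0, "dy": 0, "dz": 0, "roll": 0, "jaw": 1}, {"dx": 0, "dy": 0, "dz": 0, "roll": 0, "jaw": 1}, {"dx": 0, "dy": 0, "dz": 0, "roll": 0, "jaw": 1}], force=20)

```text
time_s: 31.72
ee_pos: [0.3242, -0.3086, -0.0319]
eef_rot: [3.141, -0.0, 0.015]
force: [-1.7, 2.6, 7.6]
grip_width: 0.0366
grip_force: 20.0
```

>>> send_rows(rows=[{"dx": 0, "dy": 0, "dz": -8, "roll": 0, "jaw": 1}, {"dx": 0, "dy": 0, "dz": -16, "roll": 0, "jaw": 1}, {"dx": 0, "dy": 0, "dz": -20, "roll": 0, "jaw": 1}, {"dx": 0, "dy": 0, "dz": -24, "roll": 0, "jaw": 1}, {"dx": 0, "dy": 0, "dz": -24, "roll": 0, "jaw": 1}, {"dx": 0, "dy": 0, "dz": -24, "roll": 0, "jaw": 1}, {"dx": 0, "dy": 0, "dz": -16, "roll": 0, "jaw": 1}, {"dx": 0, "dy": 0, "dz": -8, "roll": 0, "jaw": 1}, {"dx": 0, "dy": 0, "dz": 0, "roll": 6.5, "jaw": 1}, {"dx": 0, "dy": 0, "dz": 0, "roll": 6.5, "jaw": 1}, {"dx": 0, "dy": 0, "dz": 0, "roll": 6.4, "jaw": 1}, {"dx": 0, "dy": 0, "dz": 0, "roll": 0, "jaw": 1}])

```text
time_s: 32.72
ee_pos: [0.3238, -0.3083, 0.1072]
eef_rot: [-3.141, 0.001, -0.329]
force: [-0.9, 0.1, -2.7]
grip_width: 0.0368
grip_force: 20.0
```

>>> send_rows(rows=[{"dx": 8, "dy": -9, "dz": 0, "roll": 0, "jaw": 1}, {"dx": 14, "dy": -15.7, "dz": 0, "roll": 0, "jaw": 1}, {"dx": 16, "dy": -18, "dz": 0, "roll": 0, "jaw": 1}, {"dx": 16, "dy": -18, "dz": 0, "roll": 0, "jaw": 1}, {"dx": 16, "dy": -18, "dz": 0, "roll": 0, "jaw": 1}, {"dx": 10, "dy": -11.3, "dz": 0, "roll": 0, "jaw": 1}, {"dx": 5.9, "dy": -6.7, "dz": 0, "roll": 0, "jaw": 1}, {"dx": 0, "dy": 0, "dz": 0, "roll": 0, "jaw": 1}, {"dx": 0, "dy": 0, "dz": 0, "roll": 0, "jaw": 1}, {"dx": 0, "dy": 0, "dz": 0, "roll": 0, "jaw": 1}])

```text
time_s: 33.55
ee_pos: [0.4355, -0.2446, 0.1074]
eef_rot: [3.142, 0.001, -0.323]
force: [0.4, 1.0, -1.6]
grip_width: 0.0367
grip_force: 20.0
```

```bash
python3 tilt.py; python3 - <<'E'
from h import *
c=cam("scene"); save(c,"ins1.png",(190,110,130,110),5)
V=cloud(c)
q=V[...,:2]-np.array([.4276,-.2413]);ex=np.array([.9483,-.3173]);ey=np.array([.3173,.9483]);A=q@ex*1000;B=q@ey*1000;Z=V[...,2]*1000
m=(abs(A-9)<45)&(abs(B)<45)&(Z>132)&(Z<172); print(np.percentile(A[m],[2,98]),np.percentile(B[m],[2,98]),np.percentile(Z[m],[1,99]))
E
```

```text
485 angle 29.996121709696386 b at 60 21.468452119343254
block 4 79.01885577841838
[ 0.43547626 -0.24467735  0.10748819] [ 0.13149893 -0.084083   -3.25723282]
[-16.60107218  33.00530187] [-33.0337403   15.87208827] [140.01832045 171.12931845]
```

View pics/ins1.png

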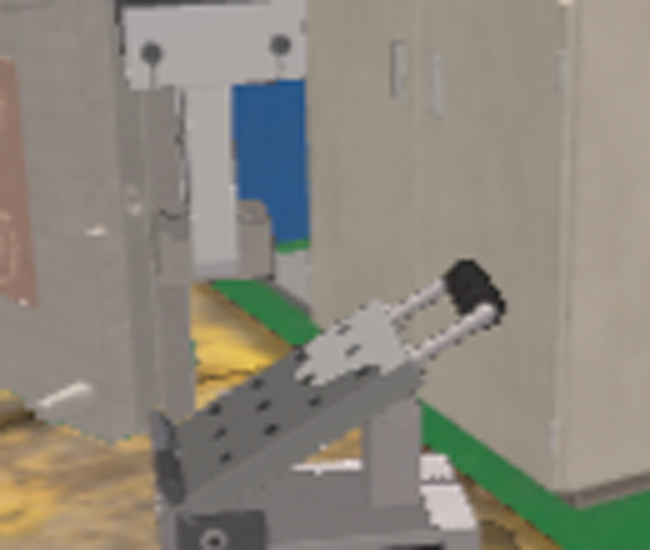

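The picture shows the insert held level at (235,245) above the plate, which rests on the block at (395,460). I'll lower it so its uphill edge touches, and let it pivot in a light grip.

>>> send_rows(rows=[{"dx": 1.5, "dy": 0, "dz": 8, "roll": 0, "jaw": 1}, {"dx": 0, "dy": 0, "dz": 12, "roll": 0, "jaw": 1}, {"dx": 0, "dy": 0, "dz": 14, "roll": 0, "jaw": 1}, {"dx": 0, "dy": 0, "dz": 12, "roll": 0, "jaw": 1}, {"dx": 0, "dy": 0, "dz": 8, "roll": 0, "jaw": 1}, {"dx": 0, "dy": 0, "dz": 5, "roll": 0, "jaw": 1}, {"dx": 0, "dy": 0, "dz": 3, "roll": 0, "jaw": 1}, {"dx": 0, "dy": 0, "dz": 0, "roll": 0, "jaw": 1}, {"dx": 0, "dy": 0, "dz": 0, "roll": 0, "jaw": 1}, {"dx": 0, "dy": 0, "dz": 0, "roll": 0, "jaw": 1}], force=12)

```text
time_s: 34.48
ee_pos: [0.4379, -0.2449, 0.0461]
eef_rot: [3.141, -0.001, -0.323]
force: [0.4, -0.1, -3.2]
grip_width: 0.0369
grip_force: 12.0
```

>>> send_rows(rows=[{"dx": 0, "dy": 0, "dz": 1.5, "roll": 0, "jaw": 1}, {"dx": 0, "dy": 0, "dz": 1.5, "roll": 0, "jaw": 1}, {"dx": 0, "dy": 0, "dz": 1.5, "roll": 0, "jaw": 1}, {"dx": 0, "dy": 0, "dz": 1.5, "roll": 0, "jaw": 1}, {"dx": 0, "dy": 0, "dz": 0, "roll": 0, "jaw": 1}], force=8)

```text
time_s: 34.9
ee_pos: [0.4374, -0.2444, 0.0392]
eef_rot: [-3.141, 0.001, -0.323]
force: [-2.4, 2.2, -0.8]
grip_width: 0.0367
grip_force: 8.0
```

>>> send_rows(rows=[{"dx": 0, "dy": 0, "dz": 1.3, "roll": 0, "jaw": 1}, {"dx": 0, "dy": 0, "dz": 1.3, "roll": 0, "jaw": 1}, {"dx": 0, "dy": 0, "dz": 1.3, "roll": 0, "jaw": 1}, {"dx": 0, "dy": 0, "dz": 1.3, "roll": 0, "jaw": 1}, {"dx": 0, "dy": 0, "dz": 0, "roll": 0, "jaw": 1}], force=6)

```text
time_s: 35.32
ee_pos: [0.4376, -0.2447, 0.034]
eef_rot: [3.142, 0.0, -0.323]
force: [-1.7, 0.8, -1.2]
grip_width: 0.037
grip_force: 6.0
```

>>> send_rows(rows=[{"dx": 0, "dy": 0, "dz": 1.3, "roll": 0, "jaw": 1}, {"dx": 0, "dy": 0, "dz": 1.3, "roll": 0, "jaw": 1}, {"dx": 0, "dy": 0, "dz": 1, "roll": 0, "jaw": 1}, {"dx": 0, "dy": 0, "dz": 0, "roll": 0, "jaw": 1}], force=5)

```text
time_s: 35.65
ee_pos: [0.4377, -0.2447, 0.0306]
eef_rot: [3.142, -0.0, -0.323]
force: [0.2, -0.1, -2.2]
grip_width: 0.0368
grip_force: 5.0
```

```bash
cat > ins.py <<'E'
from h import *
c=cam("scene");V=cloud(c)
q=V[...,:2]-np.array([.4276,-.2413]);ex=np.array([.9483,-.3173]);ey=np.array([.3173,.9483]);A=q@ex*1000;B=q@ey*1000;Z=V[...,2]*1000-29
a=A*np.cos(.5236)+Z*np.sin(.5236); b=-A*np.sin(.5236)+Z*np.cos(.5236)
# side face of insert (towards camera, -y) and top
m=(a>-2)&(a<75)&(abs(B)<24)&(b>26)&(b<60)
for k in range(0,72,6):
    s=m&(a>=k)&(a<k+6)
    if s.sum()>1: print(k,s.sum(),b[s].max().round(1),np.median(b[s]).round(1),B[s].min().round(1),B[s].max().round(1))
E
python3 ins.py; python3 tilt.py
```

```text
6 37 53.1 43.5 -21.7 17.3
12 44 52.0 45.8 -21.6 16.9
18 34 46.6 44.5 -23.9 15.8
24 17 51.0 45.9 -22.3 18.2
30 5 56.9 54.6 1.6 22.0
36 2 27.3 26.8 -18.9 -16.7
42 11 38.5 32.3 -21.5 -18.3
48 27 47.1 39.0 -21.1 9.8
54 23 46.8 44.4 -19.6 14.2
366 angle 29.39453557062214 b at 60 21.742486078313675
block 2 76.950025015252
[ 0.43774707 -0.24474655  0.03074384] [-0.27938913  0.26233408 -2.49223474]
```

>>> send_rows(rows=[{"dx": 0, "dy": 0, "dz": 0.8, "roll": 0, "jaw": 1}, {"dx": 0, "dy": 0, "dz": 0.5, "roll": 0, "jaw": 1}, {"dx": 0, "dy": 0, "dz": 0, "roll": 0, "jaw": 0.02}, {"dx": 0, "dy": 0, "dz": 0, "roll": 0, "jaw": 0.02}, {"dx": 0, "dy": 0, "dz": 0, "roll": 0, "jaw": 0.02}, {"dx": 0, "dy": 0, "dz": 0, "roll": 0, "jaw": 0.02}, {"dx": 0, "dy": 0, "dz": 0, "roll": 0, "jaw": 0.02}, {"dx": 0, "dy": 0, "dz": 0, "roll": 0, "jaw": 0.02}], force=5)

```text
time_s: 36.42
ee_pos: [0.4377, -0.2447, 0.0295]
eef_rot: [3.142, -0.0, -0.323]
force: [0.1, 0.1, 0.3]
grip_width: 0.0461
grip_force: 0.0
```

```bash
python3 ins.py; python3 tilt.py
```

```text
0 44 47.2 43.1 -22.0 13.3
6 32 42.6 40.7 -21.2 12.3
12 29 42.9 40.6 -23.0 12.7
18 23 47.9 45.8 -21.3 11.9
24 20 47.9 46.3 -21.2 23.8
36 3 59.6 29.1 -20.7 20.6
42 11 39.2 31.0 -21.2 -18.7
48 16 40.7 33.0 -20.9 12.3
373 angle 29.193417036650867 b at 60 21.844879447503935
block 2 79.24090045596247
[ 0.43765717 -0.24465786  0.02945258] [ 0.52745886 -0.79374143 -0.48399825]
```

The insert has slid down to the bar. I'll rise clear and check.

>>> send_rows(rows=[{"dx": 0, "dy": 0, "dz": -4, "roll": 0, "jaw": 0.02}, {"dx": 0, "dy": 0, "dz": -8, "roll": 0, "jaw": 0.02}, {"dx": 0, "dy": 0, "dz": -15, "roll": 0, "jaw": 0.02}, {"dx": 0, "dy": 0, "dz": -25, "roll": 0, "jaw": 0.02}, {"dx": 0, "dy": 0, "dz": -30, "roll": 0, "jaw": 0.02}, {"dx": 0, "dy": 0, "dz": -30, "roll": 0, "jaw": 0.02}, {"dx": 0, "dy": 0, "dz": -30, "roll": 0, "jaw": 0.02}, {"dx": 0, "dy": 0, "dz": -30, "roll": 0, "jaw": 0.02}, {"dx": -30, "dy": 0, "dz": 0, "roll": 0, "jaw": 0.02}, {"dx": -30, "dy": 0, "dz": 0, "roll": 0, "jaw": 0.02}, {"dx": 0, "dy": 0, "dz": 0, "roll": 0, "jaw": 0.02}, {"dx": 0, "dy": 0, "dz": 0, "roll": 0, "jaw": 0.02}])

```text
time_s: 37.52
ee_pos: [0.3803, -0.2255, 0.2027]
eef_rot: [3.141, -0.002, -0.324]
force: [0.3, 0.4, 0.3]
grip_width: 0.0457
grip_force: 0.0
```

```bash
python3 ins.py; python3 tilt.py; python3 - <<'E'
from h import *
c=cam("scene");t=cam("top")
a=cv2.resize(c["frame"][150:250,210:310,::-1],None,fx=4,fy=4,interpolation=cv2.INTER_CUBIC)
b=cv2.resize(t["frame"][130:230,225:325,::-1],None,fx=4,fy=4,interpolation=cv2.INTER_CUBIC)
cv2.imwrite("pics/fin.png",np.hstack([a,b]))
E
```

```text
0 43 47.1 43.0 -21.4 15.0
6 31 42.8 41.1 -21.8 14.0
12 32 42.3 40.3 -20.6 13.4
18 33 47.3 41.0 -22.3 10.9
24 40 47.1 42.8 -22.2 14.3
30 38 47.3 42.8 -22.0 11.9
36 36 47.5 42.3 -22.6 11.4
42 38 47.1 42.9 -22.4 14.5
48 28 47.6 38.1 -21.0 15.1
384 angle 29.091869433487155 b at 60 21.921592738777964
block 2 78.17280709406717
[ 0.38120242 -0.22586039  0.20203427] [-0.53508329  0.82967143 -0.39402283]
```

View pics/fin.png

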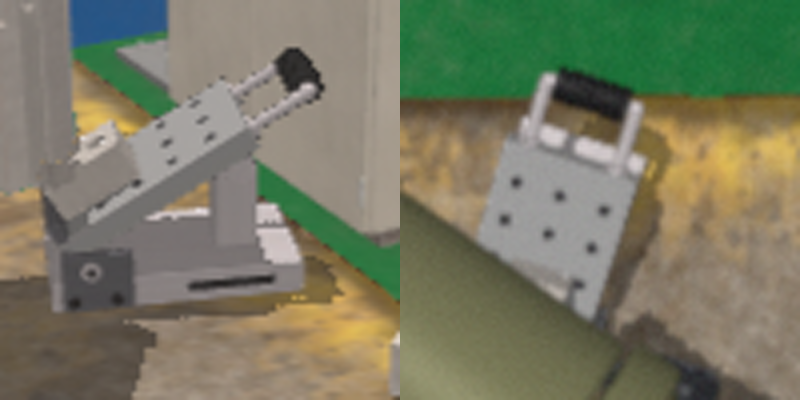

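The final view shows the roller on the block at (235,205) and the insert lying flat against the bar at (90,180). Measured along the plate it spans 0 to 50 mm, and its top is level at b = 47 mm. The robot is clear, so I'm handing in.

```bash
python3 -c "
from station import *
print(hand_in())"
```

```text
the job is handed in; nothing more can be done
None
```

I set the sine plate to 30° on the tall gauge block, laid the insert flat near the plate's middle line with a short end against the stop bar, and handed the job in at about 38 s; the hand-in returned no verdict.

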